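# Press the glued stone on the cuff bracelet

## Robot

A 6-joint arm with a two-finger parallel gripper is mounted at the origin on the work surface. World frame = base frame: x ahead of the robot, y to its left, z up, the work surface at z = 0. Lengths are in m, angles in rad, forces in N, time in s.
With the tool pointing down it reaches from about 0.3 to 0.875 m from the base axis. Payload 6.4 kg.
Tool frame: the origin (TCP) lies between the finger pads, 19 mm behind the fingertips; this is the grasp point; z points along the fingers, y is the line along which they close (so a half turn about z gives the same grasp; the last joint's range is limited). The gripper opens to 85 mm and grips with 20 to 120 N. Pads are 22 mm wide; open, the fingers measure 114 mm over their backs; the gripper's body (76 mm by 85 mm) begins 54 mm behind the grasp point. The pads swing forward as they close: fully open they stand 13 mm farther back than shut.
Start: joints at [0.946, 0.181, 1.607, -0, 1.354, -0.206], TCP at [0.234, 0.525, 0.25] pointing down, gripper open.
Joint ranges: [-2.99, 2.99], [-0.89, 2.07], [0.3, 2.58], [-1.14, 4.28], [0, 2.63], [-3.12, 3.12]. Speed limits (rad/s): [2.57, 2.57, 3.01, 3.14, 3.14, 3.14].

## Interface

Orientations are given as a unit quaternion [w, x, y, z].
In Python, from bench import ctrl gives the robot as it stands.
- The arm moves only by the tool drive_tool, never from a script. Its argument "plan" is a list that holds one entry, the list of rows, each a list of 4 numbers: the shift along the tool's x, y, z scaled (see below), then the turn about the tool's z scaled (see below). In form: [[[x, y, z, roll], ...]]. A call has 1 to 12 rows; each row is the pose to reach, as a shift and turn from the pose commanded when the call began, along the tool's axes at that moment, turning the shorter way round; what a row does not reach only later rows make up. The controller multiplies each number of a shift by 400 mm and each number of a turn by 180 degrees. A row lasts 1/12 s, in which the tool goes at most 41.7 mm and 7.16 degrees, less where a joint would pass 70% of its speed; a pose out of reach is approached as far as the arm can. A call with a number of a shift or a turn outside -1 to 1 is refused whole. A call with a gripper value outside its range is refused whole. "jaw" is the closure, from 0 (fully open) to 1 (shut), set as the call begins (left out, the last holds). The fingers move at their own pace and stop on an object; the grip force is fixed at half the most. Time passes only in rows, so rows that repeat a pose let the fingers close. It gives the time, the measured TCP pose, the force, the opening and the grip force at its end, in the units of the state.
- ctrl.get_obs(): the state, without advancing time (a new reading comes with each control period).
- ctrl.camera(name): name is "scene" or "top" or "wrist"; returns (picture, depth): 420x560x3 uint8, red, green, blue; 420x560 float32, m along the optical axis (not along the pixel's ray), 0 where there is no reading.
- ctrl.camera_info(name): a dict with "camera_matrix" (3x3 intrinsics, pixels), "R" (3x3) and "t" (3): a world point X has camera coordinates R X + t; the wrist camera has in their place "T_tool_cam" (4x4, takes a point from camera to tool coordinates, whose origin is the TCP and whose axes are the flange's). Camera axes: x right, y down, z forward; pixel columns grow to the right and rows downward; lengths in m; the calibration is good to about 2 mm. A picture is of the moment at which its call begins: read the wrist's pose just before it. camera_info takes no time and is no camera call.
- ctrl.hand_in(): hands the job in; it is judged then, once.
The state is a dict: "time_s": time; "q": joint angles; "dq": joint speeds; "joint_efforts": joint torques, N m; "eef_pos": TCP position; "eef_rot": TCP orientation; "wrist_force": force on the tool from outside, world axes, zero at the start; "torque": the same for the moment, N m; "opening": opening from 0.0 (shut) to 1.0 (fully open); "grasp_force": force on a finger pad.
Only numpy, scipy, OpenCV 4.12 (cv2) and the standard library are available. Lean on these libraries where they do the work, as an engineer would, in place of code of your own. Each camera call takes 0.05 s, during which the arm holds its last target. There are 200 camera calls.

## Task

The stone on the wide brass cuff bracelet has just been glued on and must be pressed while the glue takes. Hang the cuff over the horn of the bench press, stone up, and slide it all the way back against the shoulder so that the stone sits under the press foot; then bring the press lever down to level and keep it there, without forcing it well past level. Finish while still holding the lever level, and leave the other things on the bench where they stand.

Things in the scene. Friction and masses are not known exactly. Their poses are not given: they have to be found in the camera images.
- cuff: Wide brass cuff bracelet: stiff C of 3 mm strip, 40 mm wide (own x), oval, 62 mm across (own y) at its widest, 21 mm above its ends, crown flat for 20 mm; front and back alike; 130 g. Stands on its ends, 34 mm gap down. Origin: underside, midway between the ends; z up. Outer crown 46 mm, stone top 53 mm above it. Take it from above by the two sides, closing along y, TCP 24 to 28 mm up.
- stone_top (a point): Top of the round dark stone (20 mm across, in a 23 mm brass cup) in the middle of the cuff's crown.
- cuff_crown (a point): Middle of the inner face of the cuff's crown, 43 mm above the cuff's origin: the face that rests on the horn.
- press: Grey cast bench press, bolted down. Origin on the table below the ram axis; front is own -x. Base 115 mm wide, 20 mm high, from 90 mm ahead of the ram axis to 105 behind. Column 45 to 95 mm behind it. Head 60 mm wide, x -24 to +94 mm, z 190 to 265 mm. Ram 16 mm square, z 150 to 315 mm. An upright gripper fits over the horn only 80 mm or more ahead of the ram axis.
- horn_tip (a point): Top of the horn at its free end, 90 mm above the table. The horn is a level steel bar, 16 mm wide and 24 mm high, running along the press's x from the column forward under the ram, free for its last 160 mm, to 140 mm ahead of the ram axis.
- horn_home (a point): Top of the horn straight under the ram, 90 mm up: where the cuff's inner crown must come to rest. A shoulder collar (40 mm diameter, face 20 mm behind the ram axis) stops the cuff's back edge just there. To push the cuff in under the head, push its front edge with fingers on either side of the horn, tilted 30 to 45 degrees, tips leading, about 12 mm below the crown's outer face.
- press_foot: Round rubber foot, 20 mm diameter, on a spring plunger under the ram. Origin at the centre of its lower face, 111.5 mm up with the lever at rest: 11 mm over the stone of a cuff on the horn. Goes down with the ram, meets the stone at about 0.44 rad of lever, then springs back into the ram: 4.5 N at first touch, 11 N at level.
- lever_pivot (a point): Centre of the lever's hub, on the press's own -y side (right-hand side seen from its front), 82 mm from the horn's plane, 33 mm behind the ram axis, 215 mm above the table.
- lever_ball (a point): Centre of the black ball (32 mm diameter) on the lever's end, 160 mm from the pivot. Lever (12 mm bar) and ball swing in the upright plane through the pivot parallel to the horn. Pushed down from on top, following its arc.
- press_lever (a joint): Lever angle, rad: 0 = at rest, pointing forward and 40 degrees (0.70 rad) up; grows as it is pushed down; 0.70 = level, ball as high as the pivot; stop at 1.0. A spring always returns it to 0: the ball takes about 2 N at the start and 6 N at level with the cuff in place. The ram goes down 25 mm per rad. Level means within about 7 degrees.
- narrow_cuff: Bystander: a narrow plain brass cuff, 12 mm wide, 60 mm across, 45 mm high, no stone, standing on its ends. Origin at its underside.
- glue_bottle: Bystander: white bottle, 36 mm diameter, 100 mm tall, standing. Origin at its underside.
- bead_jar: Bystander: low glass jar with a lid, 60 mm diameter, 50 mm tall. Origin at its underside.
- ring_stick: Bystander: upright wooden ring stick, tapered, 200 mm tall on a 64 mm foot. Origin at its underside.
There are look-alikes about, which are no part of the job. Of the things shaped like the cuff, the brass one is meant.

How it is judged:
By the outcome, as a careful person would: the job done as asked, in the order asked, and still so for the second after the job is handed in, while the arm keeps its last pose, push and grip.
It also fails if it takes over 72 s, if anything falls off the work surface, if the arm or the gripper's body presses on something with over 40 N, if the wrist force passes 120 N, or if a joint passes its speed limit or range.

## Working session

There is one attempt and no reset: what is moved stays moved. The work goes in short steps, Python scripts to look and compute and a tool call to move; the robot and the scene stay as the last step left them, time stands still between calls to the robot, and variables do not carry over. Pictures are saved under pics/ and viewed, at most 10 in all, crops included, and the job is handed in when it is done.

Besides the shell and the picture viewer there is one more tool, called after ">>>" as name([rows], argument=value, ...), one row to a line, values as JSON. drive_tool: Moves the arm, as the interface text tells. Its arguments: {"type":"object","properties":{"plan":{"type":"array"},"jaw":{"type":"number"}},"required":["plan"]}

```bash
mkdir -p pics
cat > h.py <<'E'
import numpy as np, cv2
from bench import ctrl
def pts(name,pic=None):
    im,d=ctrl.camera(name); i=ctrl.camera_info(name); K=np.array(i["camera_matrix"])
    v,u=np.mgrid[:420,:560]
    c=np.stack([(u-K[0,2])/K[0,0]*d,(v-K[1,2])/K[1,1]*d,d],-1)
    if name=="wrist": return im,d,c
    return im,d,(c-np.array(i["t"]))@np.array(i["R"])
def save(f,im): cv2.imwrite("pics/"+f,np.ascontiguousarray(im[...,::-1]))
E
python3 - <<'E'
from h import *
o=ctrl.get_obs(); print(o["eef_pos"],o["eef_rot"],o["time_s"],o["opening"])
for n in("top","scene"):
    im,d,P=pts(n); save(n+"0.png",im); np.savez(n+"0.npz",im=im,d=d,P=P)
    i=ctrl.camera_info(n); print(n,i["camera_matrix"],i["R"],i["t"])
E
```

```text
[0.23350172 0.52489447 0.24910104] [-3.37841017e-04  2.07843269e-01  9.78161766e-01 -7.87485685e-04] 0.0 1.000245557148726
top [[393.26762149   0.         276.64367899]
 [  0.         393.26762149 215.60948365]
 [  0.           0.           1.        ]] [[ 0.01491946 -0.99988101 -0.0039218 ]
 [-0.9909728  -0.01426369 -0.13330216]
 [ 0.13323036  0.0058752  -0.99106768]] [0.04856633 0.55480651 1.10109323]
scene [[475.00409181   0.         275.10247521]
 [  0.         475.00409181 213.30014556]
 [  0.           0.           1.        ]] [[ 0.00832388  0.999885    0.01267657]
 [ 0.60197282  0.00511208 -0.79850021]
 [-0.79847319  0.01427757 -0.60186104]] [-0.03587386 -0.14018765  1.63988831]
```

View pics/top0.png

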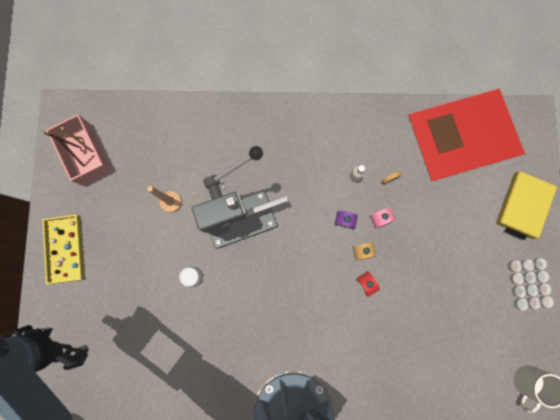

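View pics/scene0.png

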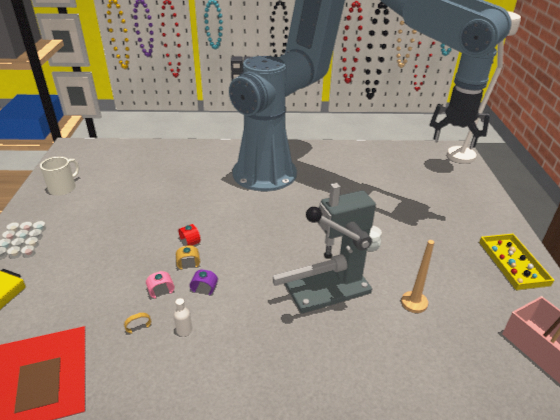

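Top view: cuff-shaped candidates are purple (346,220), pink (383,217), brass (366,251), red (370,284) and the narrow brass one with no stone (391,178). The brass one at (366,251) fits the description. The press head is at (220,210), its horn tip at (287,199) and the lever ball at (256,153).

```bash
cat > m.py <<'E'
from h import *
z=np.load("top0.npz"); im,P=z["im"],z["P"]; s=np.load("scene0.npz"); si,SP=s["im"],s["P"]
a=cv2.resize(im[195:305,325:425],None,fx=4,fy=4,interpolation=2); b=cv2.resize(si[215:300,140:225],None,fx=4,fy=4,interpolation=2)
c=cv2.resize(im[140:255,185:300],None,fx=4,fy=4,interpolation=2)[:440]; 
out=np.zeros((440,800,3),np.uint8); out[:, :400]=a[:440,:400]; out[:340,405:745]=b; save("crop1.png",out)
# press points, top camera
M=np.zeros(im.shape[:2],bool); M[130:260,185:300]=1
def show(n,lo,hi,P,M,im):
    m=M&(P[...,2]>lo)&(P[...,2]<hi); q=P[m]; print(n,len(q),q.mean(0).round(4),q.min(0).round(4),q.max(0).round(4)); return q
g=im.max(-1)
for nm,PP,I,MM in(("top",P,im,M),("scene",SP,si,None)):
    if MM is None: MM=np.zeros(I.shape[:2],bool); MM[175:310,260:385]=1
    show(nm+" head",.262,.268,PP,MM,I); show(nm+" ramtop",.305,.325,PP,MM,I)
    q=show(nm+" horn",.083,.095,PP,MM,I)
    rng=show(nm+" z .27-.34",.27,.36,PP,MM,I)
    r=cv2.minAreaRect((q[:,:2]*1000).astype(np.float32)); print("horn rect",r)
    h=PP[MM&(PP[...,2]>.262)&(PP[...,2]<.268)]; print("head rect",cv2.minAreaRect((h[:,:2]*1000).astype(np.float32)))
    bq=PP[MM&(PP[...,2]>.015)&(PP[...,2]<.025)]; print("base rect",cv2.minAreaRect((bq[:,:2]*1000).astype(np.float32)))
    blk=MM&(I.max(-1)<45)&(PP[...,2]>.2); n,l,st,ce=cv2.connectedComponentsWithStats(blk.astype(np.uint8))
    for k in range(1,n):
        if st[k,4]>15: q=PP[l==k]; print("blk",ce[k],st[k,4],q.mean(0),q.max(0),q.min(0))
# cuff
hsv=cv2.cvtColor(im,cv2.COLOR_RGB2HSV); 
C=np.zeros_like(M); C[236:266,350:382]=1
q=P[C&(P[...,2]>.008)]; print("cuff",len(q),q.mean(0),q.max(0)); print(cv2.minAreaRect((q[:,:2]*1000).astype(np.float32)))
for lo,hi in((.035,.048),(.048,.06)):
    k=q[(q[:,2]>lo)&(q[:,2]<hi)]; print(lo,len(k),k.mean(0),cv2.minAreaRect((k[:,:2]*1000).astype(np.float32)))
E
python3 m.py
```

```text
top head 985 [0.5335 0.1959 0.2655] [0.4898 0.1334 0.262 ] [0.6345 0.2523 0.268 ]
top ramtop 111 [0.5919 0.1369 0.3163] [0.5382 0.0893 0.3051] [0.6704 0.1676 0.3246]
top horn 265 [0.5716 0.091  0.0902] [0.494  0.0283 0.0832] [0.6023 0.2368 0.0944]
top z .27-.34 377 [0.6212 0.1304 0.3111] [0.5008 0.0893 0.27  ] [0.6704 0.233  0.3371]
horn rect ((551.400390625, 135.6026611328125), (23.611299514770508, 232.18008422851562), 25.606800079345703)
head rect ((562.4151611328125, 198.87850952148438), (115.95097351074219, 121.03045654296875), 20.334075927734375)
base rect ((544.9237060546875, 165.6099090576172), (115.2589111328125, 194.83883666992188), 21.035987854003906)
scene head 614 [0.5413 0.1931 0.264 ] [0.4943 0.1325 0.262 ] [0.6423 0.2504 0.2679]
scene ramtop 182 [0.6244 0.1215 0.315 ] [0.5389 0.0863 0.305 ] [0.6722 0.1663 0.3249]
scene horn 568 [0.5637 0.1309 0.0884] [0.5106 0.0249 0.083 ] [0.6069 0.2507 0.0948]
scene z .27-.34 529 [0.6182 0.1298 0.305 ] [0.5389 0.0863 0.2703] [0.6722 0.1674 0.3353]
horn rect ((552.4267578125, 133.4910888671875), (47.3989143371582, 234.2950897216797), 
[... 165 characters left out ...]
.0391845703125), (592.5209350585938, 289.6976318359375), 8.98812198638916)
blk [313.15384615 214.84615385] 130 [0.66567454 0.09955654 0.32318819] [0.6722436  0.11303954 0.33477884] [0.65073171 0.08634505 0.31209323]
cuff 309 [ 0.45557348 -0.18994477  0.05732393] [0.48196839 0.050005   1.16540529]
((431.9914245605469, -88.0665283203125), (39.620399475097656, 282.38690185546875), 13.040643692016602)
0.035 187 [ 0.45659957 -0.1948656   0.04296673] ((457.1937561035156, -197.01254272460938), (39.54254913330078, 54.68781661987305), 12.833301544189453)
0.048 71 [ 0.45754437 -0.19763004  0.05119865] ((457.5039367675781, -199.2430419921875), (40.438758850097656, 27.87960433959961), 9.246378898620605)
```

View pics/crop1.png

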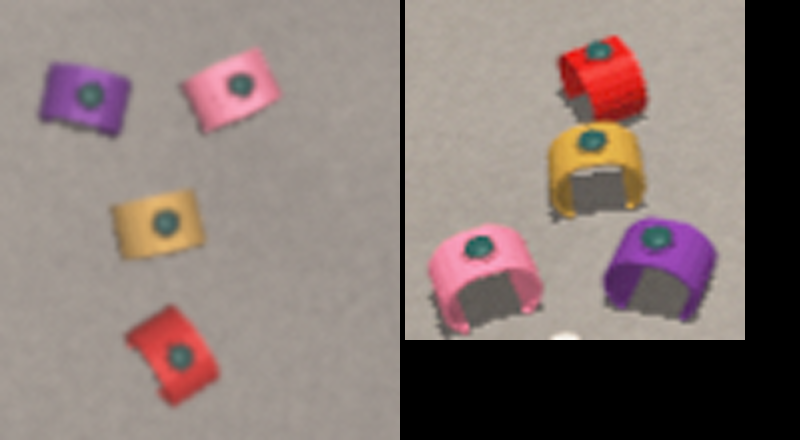

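```bash
cat > m2.py <<'E'
from h import *
z=np.load("top0.npz"); im,P=z["im"],z["P"]; s=np.load("scene0.npz"); si,SP=s["im"],s["P"]
def rect(q): return cv2.minAreaRect((q[:,:2]*1000).astype(np.float32))
# horn edges free part
M=np.zeros(im.shape[:2],bool); M[185:225,235:300]=1
for n,PP,MM in(("top",P,M),("scene",SP,None)):
    if MM is None: MM=np.zeros(M.shape,bool); MM[240:295,265:335]=1
    q=PP[MM&(PP[...,2]>.085)&(PP[...,2]<.095)&(PP[...,1]<.13)&(PP[...,0]>.54)]
    print(n,len(q),q[:,2].mean()); r=cv2.fitLine(q[:,:2].astype(np.float32),cv2.DIST_HUBER,0,.01,.01).ravel(); print("line",r,np.degrees(np.arctan2(r[1],r[0]))); print(rect(q))
    M2=np.zeros(M.shape,bool)
    hd=PP[(PP[...,2]>.263)&(PP[...,2]<.268)&(PP[...,0]<.60)&(PP[...,0]>.4)&(PP[...,1]>.1)&(PP[...,1]<.3)]; print("head",rect(hd))
    rm=PP[(PP[...,2]>.311)&(PP[...,2]<.319)&(PP[...,0]<.575)&(PP[...,0]>.5)&(PP[...,1]>.1)&(PP[...,1]<.2)]; print("ram",len(rm),rm.mean(0),rect(rm) if len(rm) else 0)
for n,PP,I in(("top",P,im),("scene",SP,si)):
    hsv=cv2.cvtColor(I,cv2.COLOR_RGB2HSV)
    reg=(PP[...,0]>.41)&(PP[...,0]<.51)&(PP[...,1]>-.25)&(PP[...,1]<-.14)
    q=PP[reg&(PP[...,2]>.012)&(PP[...,2]<.06)&(hsv[...,0]>8)&(hsv[...,0]<25)&(hsv[...,1]>90)]
    print(n,"brass",len(q),rect(q))
    k=q[(q[:,2]>.043)&(q[:,2]<.049)]; print("crown",len(k),k.mean(0),rect(k))
    k=PP[reg&(I.max(-1)<75)&(PP[...,2]>.048)&(PP[...,2]<.06)]; print("stone",len(k),k.mean(0),k.min(0),k.max(0))
    m=((I.max(-1)<60)&(PP[...,0]>.62)&(PP[...,0]<.7)&(PP[...,1]>.06)&(PP[...,1]<.13)&(PP[...,2]>.28))
    v,u=np.nonzero(m); print("ball",len(v),u.mean(),v.mean(),PP[m].mean(0),PP[m].max(0),PP[m].min(0))
E
python3 m2.py
```

```text
top 221 0.09045683881552732
line [ 0.35883847 -0.9333997   0.57787704  0.07838666] -68.971115
((578.0704956054688, 79.14259338378906), (16.711681365966797, 107.7834243774414), 20.7570743560791)
head ((533.869384765625, 193.96392822265625), (58.65058898925781, 109.51927185058594), 21.155059814453125)
ram 57 [0.54725624 0.15833084 0.31604578] ((547.60791015625, 158.6852264404297), (15.876823425292969, 16.892396926879883), 20.18694305419922)
scene 242 0.08844226996448776
line [ 0.36503434 -0.93099403  0.5800812   0.07622902] -68.5903
((578.102294921875, 78.11592864990234), (19.090234756469727, 113.91686248779297), 21.805164337158203)
head ((537.2186889648438, 190.75584411621094), (57.32704544067383, 107.56053924560547), 20.075359344482422)
ram 42 [0.54937831 0.15596737 0.31348377] ((548.4846801757812, 156.74517822265625), (17.707109451293945, 16.680822372436523), 24.95153045654297)
top brass 252 ((456.7657470703125, -195.86569213867188), (39.16654586791992, 57.89051055908203), 12.435492515563965)
crown 119 [ 0.45701218 -0.19675149  0.04582665] ((456.88360595703125, -195.75479125976562), (39.289573669433594, 41.7273063659668), 11.327961921691895)m2.py:19: RuntimeWarning: Mean of empty slice.
  k=PP[reg&(I.max(-1)<75)&(PP[...,2]>.048)&(PP[...,2]<.06)]; print("stone",len(k),k.mean(0),k.min(0),k.max(0))
  ret = um.true_divide(
Traceback (most recent call last):
  File "m2.py", line 19, in <module>
    k=PP[reg&(I.max(-1)<75)&(PP[...,2]>.048)&(PP[...,2]<.06)]; print("stone",len(k),k.mean(0),k.min(0),k.max(0))
                                                                                              ~~~~~^^^
ValueError: zero-size array to reduction operation minimum which has no identity
```

The close crop confirms it: the ochre cuff at (366,251) in top and (187,258) in scene is the brass one, with pink, purple and red as the look-alikes. The two views give the ram axis at about (0.548, 0.157) and the horn direction at -69°.

```bash
cat > go.py <<'E'
# usage: go.py x y z yaw_of_tool_y_deg  -> scaled row numbers from present pose
import sys; from h import *; from scipy.spatial.transform import Rotation as Ro
def go(p,yaw):
    o=ctrl.get_obs(); q=np.array(o["eef_rot"]); R=Ro.from_quat(np.roll(q,-1)).as_matrix()
    d=R.T@(np.array(p)-o["eef_pos"])/.4
    cur=np.degrees(np.arctan2(R[1,1],R[0,1])); dy=(yaw-cur+180)%360-180
    print("t",round(o["time_s"],2),"pos",np.round(o["eef_pos"],4),"yaw",round(cur,1),"tilt",R[:,2].round(3),"q",np.round(o["q"],2),"\nROW",d.round(4),"roll",round(-dy/180,4))
RAM=np.array([.548,.1572]); F=np.array([.3605,-.9327]); Y=np.array([-.9327,-.3605])
def press(ahead,y=0): return RAM+ahead*F+y*Y
if __name__=="__main__": a=list(map(float,sys.argv[1:])); go(a[:3],a[3])
E
python3 - <<'E'
from go import *
print(ctrl.camera_info("wrist")["T_tool_cam"])
c=[]
for n in("top","scene"):
    z=np.load(n+"0.npz"); I,P=z["im"],z["P"]; h=cv2.cvtColor(I,cv2.COLOR_RGB2HSV)
    reg=(P[...,0]>.41)&(P[...,0]<.51)&(P[...,1]>-.25)&(P[...,1]<-.14)
    k=reg&(h[...,0]>70)&(h[...,0]<110)&(h[...,1]>50)&(P[...,2]>.04); print(n,k.sum(),P[k].mean(0))
    b=(I.max(-1)<60)&(P[...,0]>.62)&(P[...,0]<.7)&(P[...,1]>.06)&(P[...,1]<.13)&(P[...,2]>.28); print("ball",b.sum(),P[b].mean(0) if b.any() else 0)
go([.457,-.197,.15],102.4)
print("mid"); go([.345,.16,.25],102.4)
E
```

```text
[[-3.75503690e-04 -9.54425613e-01 -2.98448670e-01  7.74674526e-02]
 [ 9.99999926e-01 -3.32865798e-04 -1.93695011e-04  5.11446147e-04]
 [ 8.55241246e-05 -2.98448720e-01  9.54425667e-01 -1.22752738e-01]
 [ 0.00000000e+00  0.00000000e+00  0.00000000e+00  1.00000000e+00]]
top 13 [ 0.45668549 -0.1977364   0.05304318]
ball 79 [0.65159846 0.10214649 0.33087009]
scene 21 [ 0.46038271 -0.19991466  0.05182536]
ball 180 [0.66448397 0.10005685 0.32401185]
t 0.1 pos [0.2335 0.5249 0.2492] yaw 66.0 tilt [-0.001 -0.001 -1.   ] q [ 0.95  0.18  1.61  0.    1.35 -0.21] 
ROW [-1.2444 -1.4213  0.2497] roll -0.2022
mid
t 0.1 pos [0.2335 0.5249 0.2492] yaw 66.0 tilt [-0.001 -0.001 -1.   ] q [ 0.95  0.18  1.61  0.    1.35 -0.21] 
ROW [-0.6256 -0.7201 -0.0011] roll -0.2022
```

>>> drive_tool([
  [[-0.1, -0.12, 0, 0.04], [-0.2, -0.24, 0, 0.08], [-0.3, -0.35, 0, 0.12], [-0.4, -0.46, 0, 0.16], [-0.5, -0.57, 0, 0.2], [-0.6, -0.68, 0, 0.24], [-0.67, -0.765, 0, 0.28], [-0.74, -0.85, 0, 0.32], [-0.74, -0.85, 0, 0.36], [-0.74, -0.85, 0, 0.4], [-0.74, -0.85, 0, 0.44], [-0.74, -0.85, 0, 0.475]],
], jaw=0)

```text
time_s: 1.1
eef_pos: [0.3675, 0.0891, 0.2501]
eef_rot: [0.001, 0.82, 0.572, -0.0]
wrist_force: [0.2, -0.4, 0.4]
opening: 1.0
grasp_force: 0.0
```

```bash
python3 go.py .458 -.1975 .12 -77.6
```

```text
t 1.1 pos [0.3675 0.0891 0.2501] yaw -20.3 tilt [ 0.001 -0.002 -1.   ] q [-0.08 -0.3   2.06 -0.    1.38  0.28] 
ROW [-0.5932  0.4598  0.3272] roll 0.3186
```

>>> drive_tool([
  [[-0.07, 0.055, 0, 0.035], [-0.15, 0.11, 0, 0.07], [-0.22, 0.17, 0.02, 0.11], [-0.3, 0.23, 0.05, 0.15], [-0.37, 0.29, 0.1, 0.19], [-0.44, 0.34, 0.14, 0.23], [-0.5, 0.39, 0.18, 0.27], [-0.56, 0.43, 0.22, 0.3], [-0.593, 0.46, 0.24, 0.319], [-0.593, 0.46, 0.25, 0.319], [-0.593, 0.46, 0.25, 0.319]],
])

```text
time_s: 2.02
eef_pos: [0.4593, -0.1906, 0.1484]
eef_rot: [-0.001, 0.994, 0.114, -0.001]
wrist_force: [-1.3, 1.3, 0.8]
opening: 1.0
grasp_force: 0.0
```

```bash
cat > w.py <<'E'
from go import *
o=ctrl.get_obs(); im,d,c=pts("wrist"); T=np.array(ctrl.camera_info("wrist")["T_tool_cam"])
R=Ro.from_quat(np.roll(np.array(o["eef_rot"]),-1)).as_matrix()
P=(c@T[:3,:3].T+T[:3,3])@R.T+o["eef_pos"]
if __name__=="__main__":
    h=cv2.cvtColor(im,cv2.COLOR_RGB2HSV)
    b=(h[...,0]>8)&(h[...,0]<28)&(h[...,1]>90)&(P[...,2]>.005)&(P[...,2]<.07)&(d>0)
    q=P[b]; print(len(q),q.min(0),q.max(0),cv2.minAreaRect((q[:,:2]*1000).astype(np.float32)))
    k=b&(P[...,2]>.042)&(P[...,2]<.05); print("crown",P[k].mean(0),cv2.minAreaRect((P[k][:,:2]*1000).astype(np.float32)))
    s=(h[...,0]>70)&(h[...,0]<110)&(h[...,1]>50)&(P[...,2]>.045)&(P[...,2]<.06); print("stone",s.sum(),P[s].mean(0))
    save("w1.png",im); go([.458,-.1975,.026],-77.6)
E
python3 w.py
```

```text
4055 [ 0.43005962 -0.23210023  0.00501136] [ 0.48211945 -0.16466647  0.05049324] ((455.66595458984375, -198.51344299316406), (41.17942810058594, 61.150413513183594), 12.622516632080078)
crown [ 0.45739471 -0.19848986  0.04445556] ((455.77642822265625, -198.99285888671875), (41.219852447509766, 36.621910095214844), 13.517560005187988)
stone 2434 [ 0.5019818  -0.19850198  0.05121417]
t 2.07 pos [ 0.4595 -0.19    0.1492] yaw -76.9 tilt [-0.002  0.002 -1.   ] q [-0.63  0.13  1.89  0.    1.13  0.71] 
ROW [-0.0074  0.0181  0.3079] roll 0.0041
```

>>> drive_tool([
  [[-0.013, 0.019, 0.06, 0.003], [-0.013, 0.019, 0.13, 0.003], [-0.013, 0.019, 0.2, 0.003], [-0.013, 0.019, 0.26, 0.003], [-0.013, 0.019, 0.3, 0.003], [-0.013, 0.019, 0.308, 0.003], [-0.013, 0.019, 0.308, 0.003], [-0.013, 0.019, 0.308, 0.003], [-0.013, 0.019, 0.308, 0.003]],
])

```text
time_s: 2.82
eef_pos: [0.4581, -0.1996, 0.0285]
eef_rot: [0.001, 0.994, 0.11, 0.001]
wrist_force: [-0.0, 0.4, -0.3]
opening: 1.0
grasp_force: 0.0
```

>>> drive_tool([
  [[0, 0, 0, 0], [0, 0, 0, 0], [0, 0, 0, 0], [0, 0, 0, 0], [0, 0, 0, 0], [0, 0, 0, 0], [0, 0, 0, 0], [0, 0, 0, 0]],
], jaw=1)

```text
time_s: 3.48
eef_pos: [0.4578, -0.1999, 0.0285]
eef_rot: [0.001, 0.994, 0.109, 0.001]
wrist_force: [-2.4, 1.9, 10.8]
opening: 0.699
grasp_force: 62.7
```

>>> drive_tool([
  [[0, 0, -0.05, 0], [0, 0, -0.13, 0], [0, 0, -0.21, 0], [0, 0, -0.29, 0], [0, 0, -0.35, 0], [0, 0, -0.37, 0], [0, 0, -0.37, 0]],
])

```text
time_s: 4.07
eef_pos: [0.4582, -0.2002, 0.1772]
eef_rot: [0.002, 0.994, 0.109, 0.002]
wrist_force: [-0.3, -0.0, -2.5]
opening: 0.697
grasp_force: 66.8
```

```bash
python3 w.py|tail -2; python3 -c "
from go import *
p=press(.085); print(p); go([*p,.172],-158.9)"
```

```text
t 4.12 pos [ 0.4571 -0.1994  0.1751] yaw -77.5 tilt [ 0.001 -0.001 -1.   ] q [-0.65  0.09  1.87 -0.    1.18  0.7 ] 
ROW [ 0.0028 -0.0047  0.3728] roll 0.0008
[0.5786425 0.0779205]
t 4.12 pos [ 0.4571 -0.1994  0.1751] yaw -77.5 tilt [ 0.001 -0.001 -1.   ] q [-0.65  0.09  1.87 -0.    1.18  0.7 ] 
ROW [ 0.4472 -0.6109  0.0074] roll 0.4525w.py:9: RuntimeWarning: Mean of empty slice.
  k=b&(P[...,2]>.042)&(P[...,2]<.05); print("crown",P[k].mean(0),cv2.minAreaRect((P[k][:,:2]*1000).astype(np.float32)))
  ret = um.true_divide(
```

>>> drive_tool([
  [[0.02, -0.02, 0, 0.038], [0.05, -0.07, 0, 0.076], [0.09, -0.13, 0, 0.114], [0.13, -0.18, 0, 0.152], [0.17, -0.24, 0, 0.19], [0.22, -0.3, 0, 0.228], [0.26, -0.35, 0, 0.266], [0.3, -0.41, 0, 0.304], [0.33, -0.45, 0, 0.342], [0.35, -0.48, 0, 0.38], [0.37, -0.5, 0, 0.418], [0.38, -0.52, 0, 0.4525]],
])

```text
time_s: 5.12
eef_pos: [0.5591, 0.038, 0.1715]
eef_rot: [0.001, 0.823, -0.568, -0.002]
wrist_force: [0.2, -0.2, -1.8]
opening: 0.697
grasp_force: 66.8
```

```bash
python3 -c "
from go import *
p=press(.085); print(p); go([*p,.165],-158.9)"
```

```text
[0.5786425 0.0779205]
t 5.12 pos [0.5591 0.038  0.1715] yaw -159.2 tilt [-0.005  0.001 -1.   ] q [-0.14  0.23  1.71  0.    1.2   2.63] 
ROW [-0.0758 -0.0813  0.0162] roll -0.0016
```

>>> drive_tool([
  [[-0.02, -0.025, 0, -0.001], [-0.045, -0.05, 0, -0.001], [-0.065, -0.07, 0, -0.001], [-0.076, -0.081, 0, -0.001], [-0.076, -0.081, 0, -0.001], [-0.076, -0.081, 0, -0.001], [-0.076, -0.081, 0, -0.001]],
])

```text
time_s: 5.7
eef_pos: [0.5793, 0.0765, 0.1747]
eef_rot: [0.0, 0.826, -0.564, -0.0]
wrist_force: [0.7, -0.7, -1.3]
opening: 0.696
grasp_force: 66.8
```

Run:
```python
from w import *
h=cv2.cvtColor(im,cv2.COLOR_RGB2HSV)
a=(cv2.resize(im,(400,300)))
s,d2,SP=pts("scene"); t,d3,TP=pts("top")
o2=np.zeros((600,800,3),np.uint8); o2[:300,:400]=a; o2[:300,400:800]=cv2.resize(s[170:320,240:440],(400,300)); o2[300:600,:400]=cv2.resize(t[130:280,170:370],(400,300)); save("c2.png",o2)
for n,I,PP in(("w",im,P),("s",s,SP),("t",t,TP)):
    h=cv2.cvtColor(I,cv2.COLOR_RGB2HSV)
    k=(h[...,0]>70)&(h[...,0]<110)&(h[...,1]>50)&(PP[...,2]>.18)&(PP[...,2]<.22)&(abs(PP[...,0]-.578)<.03)&(abs(PP[...,1]-.078)<.03)
    b=(h[...,0]>8)&(h[...,0]<28)&(h[...,1]>100)&(PP[...,2]>.13)&(PP[...,2]<.2)&(abs(PP[...,0]-.578)<.05)&(abs(PP[...,1]-.078)<.05)
    print(n,k.sum(),PP[k].mean(0) if k.any() else "",b.sum(),(PP[b].min(0),PP[b].max(0),cv2.minAreaRect((PP[b][:,:2]*1000).astype(np.float32))) if b.any() else "")
    hh=(PP[...,2]>.086)&(PP[...,2]<.094)&(PP[...,1]<.075)&(PP[...,1]>.02)&(PP[...,0]>.56)&(PP[...,0]<.63)&(h[...,1]<60)
    if hh.sum()>10: print(" horn",hh.sum(),cv2.minAreaRect((PP[hh][:,:2]*1000).astype(np.float32)),cv2.fitLine(PP[hh][:,:2].astype(np.float32),cv2.DIST_HUBER,0,.01,.01).ravel())
go([*press(.085),.0735],-158.9)
```

```text
w 2418 [0.57619694 0.07363212 0.19776153] 13819 (array([0.54469963, 0.04822826, 0.14535073]), array([0.61412056, 0.10704646, 0.19674062]), ((578.3404541015625, 78.16587829589844), (61.54847717285156, 41.89524459838867), 21.406944274902344))
 horn 2048 ((586.697021484375, 52.07383728027344), (15.739799499511719, 53.821807861328125), 20.7740421295166) [ 0.39077672 -0.9204855   0.59068644  0.04228446]
s 12 [0.58325594 0.07131528 0.19671126] 246 (array([0.55214802, 0.04712715, 0.14562226]), array([0.61895721, 0.10461766, 0.19454765]), ((586.257080078125, 78.47198486328125), (74.89922332763672, 40.433223724365234), 21.740625381469727))
 horn 112 ((589.070556640625, 50.80136489868164), (18.021499633789062, 53.78396224975586), 20.19635009765625) [ 0.3689281  -0.92945796  0.5895394   0.05035352]
t 0  3 (array([0.54649123, 0.08303439, 0.17823264]), array([0.55040119, 0.08550967, 0.18606776]), ((548.1749877929688, 84.66085815429688), (4.562295913696289, 1.0525792837142944), 31.016521453857422))
 horn 33 ((591.8280639648438, 41.95478057861328), (13.447423934936523, 23.4180908203125), 26.144699096679688) [ 0.76408535 -0.6451152   0.5911874   0.04245427]
t 5.85 pos [0.5793 0.0763 0.1749] yaw -158.8 tilt [ 0. -0. -1.] q [-0.07  0.28  1.65 -0.    1.21  2.7 ] 
ROW [-4.500e-03  2.000e-04  2.535e-01] roll 0.0008
```

View pics/c2.png

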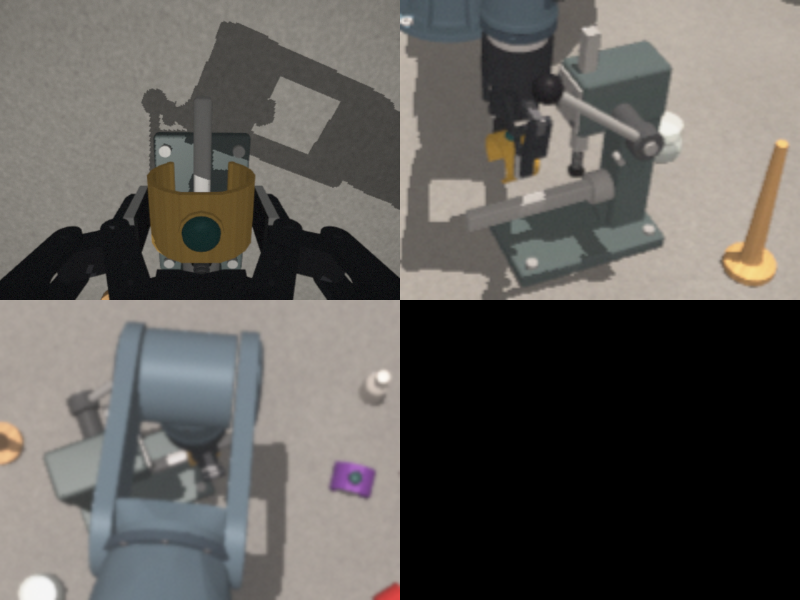

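Wrist view: the cuff spans columns 148–252 and the horn is centred near column 202, so they line up. The scene view shows the foot, ball and ram clear of the gripper. The forearm fork sits over the head, so I'll check its height before lowering.

Run:
```python
from go import *
for n in("top","scene"):
    I,d,P=pts(n); h=cv2.cvtColor(I,cv2.COLOR_RGB2HSV)
    m=(P[...,2]>.27)&(d>0)&(h[...,0]>95)&(h[...,0]<120)&(h[...,1]>60)
    X=(P[...,:2]-RAM); a=-(X@F)*1; y=X@Y; x=-(X@F)
    print(n)
    for lx in np.arange(-.2,.12,.04):
        print(f"x{lx:.2f}",[ (round(float(P[k][:,2].min()),3),round(float(P[k][:,2].max()),3)) if (k:=m&(x>=lx)&(x<lx+.04)&(y>=ly)&(y<ly+.04)).sum()>2 else 0 for ly in np.arange(-.16,.16,.04)])
```

```text
top
x-0.20 [0, 0, 0, 0, 0, 0, 0, 0]
x-0.16 [0, 0, 0, 0, 0, 0, 0, 0]
x-0.12 [0, 0, 0, 0, 0, 0, 0, 0]
x-0.08 [0, 0, 0, 0, 0, 0, 0, 0]
x-0.04 [0, 0, 0, 0, 0, 0, 0, 0]
x0.00 [0, 0, 0, 0, 0, 0, 0, 0]
x0.04 [0, 0, 0, 0, 0, 0, 0, 0]
x0.08 [0, 0, 0, 0, 0, 0, 0, 0]
scene
x-0.20 [0, 0, 0, 0, 0, 0, 0, 0]
x-0.16 [0, 0, 0, 0, 0, 0, 0, 0]
x-0.12 [0, 0, 0, 0, 0, 0, 0, 0]
x-0.08 [0, 0, 0, 0, 0, 0, 0, (0.564, 0.581)]
x-0.04 [0, 0, 0, 0, 0, 0, 0, (0.58, 0.585)]
x0.00 [0, 0, 0, 0, 0, 0, (0.57, 0.576), 0]
x0.04 [0, 0, 0, 0, 0, 0, 0, 0]
x0.08 [0, 0, 0, 0, 0, 0, 0, 0]
```

Run:
```python
from go import *
for n in("top","scene"):
    I,d,P=pts(n)
    m=(P[...,2]>.28)&(d>0)
    X=(P[...,:2]-RAM); y=X@Y; x=-(X@F)
    print(n)
    for lx in np.arange(-.2,.08,.04):
        print(f"x{lx:.2f}",[ (round(float(P[k][:,2].min()),2),round(float(P[k][:,2].max()),2)) if (k:=m&(x>=lx)&(x<lx+.04)&(y>=ly)&(y<ly+.04)).sum()>2 else 0 for ly in np.arange(-.16,.16,.04)])
```

```text
top
x-0.20 [0, 0, 0, 0, 0, 0, 0, 0]
x-0.16 [0, 0, 0, (0.44, 0.52), (0.45, 0.53), (0.48, 0.54), 0, 0]
x-0.12 [0, 0, (0.49, 0.5), (0.49, 0.52), (0.28, 0.53), (0.46, 0.55), (0.48, 0.56), (0.56, 0.57)]
x-0.08 [0, 0, (0.49, 0.52), (0.5, 0.53), (0.28, 0.52), (0.48, 0.49), (0.53, 0.57), (0.55, 0.59)]
x-0.04 [0, 0, (0.51, 0.52), (0.5, 0.54), (0.45, 0.55), (0.46, 0.56), (0.5, 0.58), (0.57, 0.61)]
x0.00 [0, 0, 0, 0, 0, (0.51, 0.57), (0.48, 0.58), (0.55, 0.61)]
x0.04 [0, 0, 0, 0, 0, 0, 0, (0.54, 0.6)]
x0.08 [0, 0, 0, 0, 0, 0, 0, 0]
scene
x-0.20 [0, 0, 0, 0, 0, 0, 0, 0]
x-0.16 [0, 0, 0, (0.29, 0.52), (0.29, 0.53), (0.53, 0.54), 0, 0]
x-0.12 [0, (0.31, 0.34), (0.32, 0.5), (0.28, 0.52), (0.33, 0.53), (0.5, 0.55), (0.48, 0.56), (0.56, 0.57)]
x-0.08 [0, (0.28, 0.33), (0.29, 0.52), (0.29, 0.53), (0.51, 0.52), 0, (0.52, 0.57), (0.48, 0.59)]
x-0.04 [0, 0, (0.47, 0.51), (0.28, 0.54), (0.28, 0.55), (0.48, 0.56), (0.48, 0.58), (0.48, 0.6)]
x0.00 [0, 0, 0, (0.28, 0.31), (0.31, 0.32), (0.55, 0.56), (0.48, 0.58), (0.49, 0.61)]
x0.04 [0, 0, 0, 0, 0, 0, 0, (0.56, 0.6)]
x0.08 [0, 0, 0, 0, 0, 0, 0, 0]
```

>>> drive_tool([
  [[-0.004, 0, 0.04, 0], [-0.004, 0, 0.09, 0], [-0.004, 0, 0.14, 0], [-0.004, 0, 0.18, 0], [-0.004, 0, 0.21, 0], [-0.004, 0, 0.225, 0], [-0.004, 0, 0.235, 0], [-0.004, 0, 0.243, 0], [-0.004, 0, 0.243, 0], [-0.004, 0, 0.243, 0]],
])

```text
time_s: 6.88
eef_pos: [0.5794, 0.0783, 0.0783]
eef_rot: [-0.0, 0.825, -0.564, 0.001]
wrist_force: [0.9, 0.4, -1.4]
opening: 0.699
grasp_force: 66.8
```

>>> drive_tool([
  [[0, 0, 0.002, 0], [0, 0, 0.004, 0], [0, 0, 0.006, 0], [0, 0, 0.006, 0], [0, 0, 0.006, 0]],
])

```text
time_s: 7.3
eef_pos: [0.5792, 0.0783, 0.0758]
eef_rot: [-0.0, 0.825, -0.564, 0.0]
wrist_force: [-1.2, 0.8, 3.0]
opening: 0.692
grasp_force: 67.3
```

>>> drive_tool([
  [[0, 0, 0, 0], [0, 0, 0, 0], [0, 0, 0, 0], [0, 0, 0, 0], [0, 0, 0, 0], [0, 0, -0.04, 0], [0, 0, -0.1, 0], [0, 0, -0.18, 0], [0, 0, -0.23, 0], [0, 0, -0.25, 0], [0, 0, -0.25, 0]],
], jaw=0)

```text
time_s: 8.22
eef_pos: [0.5803, 0.0783, 0.1776]
eef_rot: [-0.001, 0.826, -0.564, 0.002]
wrist_force: [0.8, 0.3, -0.2]
opening: 0.999
grasp_force: 0.0
```

```bash
cat > cuff.py <<'E'
from w import *
def rep(n,I,PP):
    h=cv2.cvtColor(I,cv2.COLOR_RGB2HSV); X=PP[...,:2]-RAM; x=-(X@F); y=X@Y
    b=(h[...,0]>8)&(h[...,0]<28)&(h[...,1]>100)&(PP[...,2]>.04)&(PP[...,2]<.11)&(abs(y)<.06)&(x>-.2)&(x<.08)
    k=(h[...,0]>70)&(h[...,0]<110)&(h[...,1]>50)&(PP[...,2]>.085)&(PP[...,2]<.11)&(abs(y)<.05)&(x>-.18)&(x<.05)
    if b.sum()>20:
        c=b&(PP[...,2]>.087)&(PP[...,2]<.099)
        print(n,b.sum(),"x %.4f %.4f y %.4f %.4f zmax %.3f"%(x[b].min(),x[b].max(),y[b].min(),y[b].max(),np.percentile(PP[b][:,2],99)),"crownz",np.median(PP[c][:,2]) if c.any() else 0,"x",(x[c].min(),x[c].max()) if c.any() else 0, "rect",cv2.minAreaRect((np.stack([x[b],y[b]],-1)*1000).astype(np.float32)))
    if k.sum()>4: print("  stone",k.sum(),x[k].mean(),y[k].mean(),PP[k][:,2].mean())
if __name__=="__main__":
    rep("wrist",im,P)
    s,_,SP=pts("scene"); rep("scene",s,SP)
E
python3 cuff.py; python3 -c "
from go import *
go([*press(.185),.2],111.1)"
```

```text
wrist 4786 x -0.1035 -0.0626 y -0.0308 0.0309 zmax 0.095 crownz 0.0910904424146174 x (np.float64(-0.10331934713853176), np.float64(-0.06256845918946925)) rect ((-82.92805480957031, 0.16373634338378906), (40.6144905090332, 61.63673782348633), 0.5035658478736877)
  stone 623 -0.08454189778837863 -5.4833392319902905e-05 0.09827584830401752
scene 370 x -0.1059 -0.0606 y -0.0335 0.0288 zmax 0.096 crownz 0.09078037335794757 x (np.float64(-0.10589400200065215), np.float64(-0.06450183058344897)) rect ((-83.10255432128906, -2.083934783935547), (44.652687072753906, 62.47970199584961), 1.6454429626464844)
  stone 26 -0.0873686481415504 -0.0026459792727250723 0.09874991257786624
t 8.32 pos [0.5782 0.0784 0.1741] yaw -158.7 tilt [-0.001  0.    -1.   ] q [-0.07  0.28  1.65 -0.    1.21  2.7 ] 
ROW [ 2.514e-01  1.000e-04 -6.490e-02] roll 0.501
```

>>> drive_tool([
  [[0.04, 0, -0.05, 0], [0.1, 0, -0.1, 0], [0.17, 0, -0.1, -0.03], [0.22, 0, -0.1, -0.07], [0.25, 0, -0.1, -0.11], [0.25, 0, -0.1, -0.15], [0.25, 0, -0.1, -0.19], [0.25, 0, -0.1, -0.23], [0.25, 0, -0.1, -0.27], [0.25, 0, -0.1, -0.31], [0.25, 0, -0.1, -0.35], [0.25, 0, -0.1, -0.38]],
])

```text
time_s: 9.32
eef_pos: [0.6138, -0.0147, 0.2122]
eef_rot: [-0.0, 1.0, 0.0, -0.002]
wrist_force: [-0.6, -0.8, -0.4]
opening: 1.0
grasp_force: 0.0
```

>>> drive_tool([
  [[0, 0, 0, -0.04], [0, 0, 0, -0.08], [0, 0, 0, -0.12], [0, 0, 0, -0.16], [0, 0, 0, -0.2], [0, 0, 0, -0.24], [0, 0, 0, -0.28], [0, 0, 0, -0.32], [0, 0, 0, -0.36], [0, 0, 0, -0.4], [0, 0, 0, -0.44], [0, 0, 0, -0.47]],
])

```text
time_s: 10.32
eef_pos: [0.6138, -0.0147, 0.2122]
eef_rot: [-0.002, 0.739, 0.673, -0.001]
wrist_force: [-0.7, -0.2, -0.2]
opening: 1.004
grasp_force: 0.0
```

>>> drive_tool([
  [[0, 0, 0, -0.04], [0, 0, 0, -0.08], [0, 0, 0, -0.12], [0, 0, 0, -0.16], [0, 0, 0, -0.2], [0, 0, 0, -0.24], [0, 0, 0, -0.28], [0, 0, 0, -0.32], [0, 0, 0, -0.36], [0, 0, 0, -0.4], [0, 0, 0, -0.44], [0, 0, 0, -0.47]],
])

```text
time_s: 11.32
eef_pos: [0.6138, -0.0146, 0.2122]
eef_rot: [-0.002, 0.094, 0.996, 0.0]
wrist_force: [0.1, 0.3, -0.3]
opening: 1.002
grasp_force: 0.0
```

```bash
python3 -c "
from go import *
go([*press(.172),.105],111.1)"
```

```text
t 11.32 pos [ 0.6138 -0.0146  0.2122] yaw 79.2 tilt [-0.004  0.001 -1.   ] q [-0.22  0.3   1.54  0.    1.31 -1.6 ] 
ROW [0.0136 0.0262 0.2681] roll -0.1771
```

>>> drive_tool([
  [[0.014, 0.026, 0.02, -0.04], [0.014, 0.026, 0.06, -0.08], [0.014, 0.026, 0.11, -0.12], [0.014, 0.026, 0.16, -0.16], [0.014, 0.026, 0.2, -0.177], [0.014, 0.026, 0.235, -0.177], [0.014, 0.026, 0.255, -0.177], [0.014, 0.026, 0.255, -0.177], [0.014, 0.026, 0.255, -0.177]],
])

```text
time_s: 12.07
eef_pos: [0.6108, -0.0035, 0.1118]
eef_rot: [-0.001, -0.18, 0.984, 0.001]
wrist_force: [0.3, 0.4, 0.3]
opening: 0.999
grasp_force: 0.0
```

Run:
```python
from cuff import *
rep("wrist",im,P); s,_,SP=pts("scene"); rep("scene",s,SP)
o2=np.zeros((420,800,3),np.uint8); o2[:300,:400]=cv2.resize(im,(400,300)); o2[:,400:]=cv2.resize(s[180:285,250:350],(400,420),interpolation=2); save("c3.png",o2)
go([*press(.172),.105],111.1)
```

```text
wrist 8969 x -0.1287 -0.0512 y -0.0265 0.0311 zmax 0.095 crownz 0.09111450782198927 x (np.float64(-0.10375478686640759), np.float64(-0.062255434588276044)) rect ((-89.87577819824219, 2.2142677307128906), (77.48503112792969, 57.45640563964844), 0.399023175239563)
  stone 1284 -0.0851903606463466 0.0013299106346175266 0.0981009644505704
scene 374 x -0.1058 -0.0601 y -0.0368 0.0280 zmax 0.096 crownz 0.0909679984206401 x (np.float64(-0.10543453762277846), np.float64(-0.06434139305907513)) rect ((-82.83869171142578, -4.278373718261719), (45.48943328857422, 64.83841705322266), 0.46409910917282104)
  stone 26 -0.08681444959134063 -0.0016625125392936936 0.09817688400734216
t 12.17 pos [ 0.6121 -0.0037  0.1137] yaw 110.7 tilt [ 0.001 -0.    -1.   ] q [-0.2   0.41  1.61  0.    1.12 -2.13] 
ROW [0.0045 0.0029 0.0218] roll -0.0021
```

View pics/c3.png

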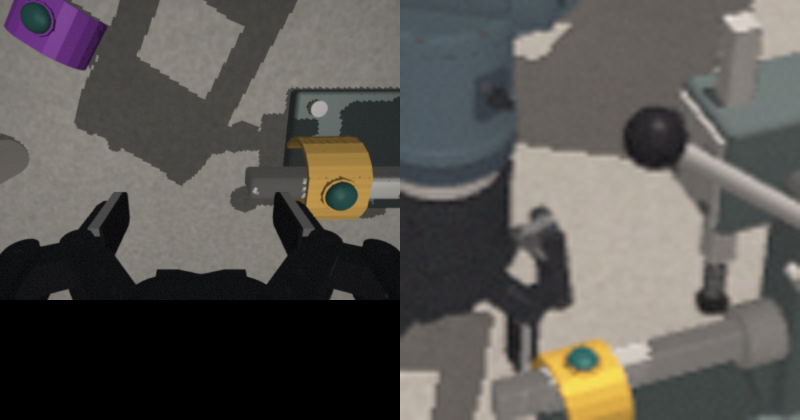

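The wrist view shows the near fingertip at (290,195), just ahead of the cuff's front edge (305,190) and over the horn. The knuckle at (365,245) bulges outward, so I'll measure the finger profile.

Run:
```python
from go import *
im,d,c=pts("wrist"); T=np.array(ctrl.camera_info("wrist")["T_tool_cam"]); Q=c@T[:3,:3].T+T[:3,3]
m=(d>0)&(abs(Q[...,0])<.05)&(abs(Q[...,1])<.09)&(Q[...,2]<.02)&(im.max(-1)<110)
for z in np.arange(-.09,.02,.006):
    k=m&(Q[...,2]>=z)&(Q[...,2]<z+.006)
    for s in(1,-1):
        kk=k&(Q[...,1]*s>0)
        if kk.sum()>3: print(round(z,3),s,kk.sum(),"y",(Q[kk][:,1].min()*1e3).round(1),(Q[kk][:,1].max()*1e3).round(1),"x",(Q[kk][:,0].min()*1e3).round(1),(Q[kk][:,0].max()*1e3).round(1))
```

```text
-0.078 1 75 y 14.1 18.6 x 18.7 21.4
-0.078 -1 69 y -16.0 -12.0 x 18.8 20.9
-0.072 1 1708 y 0.1 35.6 x 11.8 20.1
-0.072 -1 1674 y -58.3 -1.6 x 11.9 19.8
-0.066 1 4062 y 0.0 64.5 x 5.1 18.8
-0.066 -1 3950 y -62.8 -0.1 x 5.3 18.8
-0.06 1 3314 y 0.0 68.9 x 0.8 18.6
-0.06 -1 3271 y -67.6 -0.0 x 0.7 18.7
-0.054 1 2862 y 2.9 73.7 x -8.5 18.2
-0.054 -1 2890 y -72.1 -0.8 x -8.2 18.3
-0.048 1 4082 y 37.4 75.9 x -12.0 15.0
-0.048 -1 4130 y -73.8 -35.5 x -12.6 14.9
-0.042 1 1256 y 40.5 74.9 x 5.9 14.7
-0.042 -1 1272 y -72.6 -38.2 x 6.0 14.5
-0.036 1 523 y 43.2 64.3 x 0.3 13.5
-0.036 -1 531 y -61.7 -41.0 x 0.7 13.6
-0.03 1 564 y 43.2 57.7 x -5.8 12.1
-0.03 -1 577 y -55.6 -40.9 x -5.5 12.3
-0.024 1 720 y 43.2 57.5 x -11.1 12.2
-0.024 -1 694 y -55.8 -40.9 x -10.8 12.2
-0.018 1 600 y 43.3 57.8 x -10.7 12.1
-0.018 -1 604 y -55.3 -41.0 x -11.0 11.9
-0.012 1 538 y 43.1 57.5 x -11.0 11.9
-0.012 -1 551 y -55.5 -40.9 x -10.8 12.1
-0.006 1 447 y 43.3 57.4 x -10.5 12.0
-0.006 -1 455 y -55.3 -41.1 x -10.8 12.1
0.0 1 296 y 43.4 54.7 x -10.9 11.7
0.0 -1 290 y -53.2 -40.9 x -10.6 11.9
0.006 1 16 y 43.7 44.2 x -5.2 7.6
0.006 -1 18 y -41.9 -41.4 x -6.3 8.4
0.012 1 762 y 80.0 90.0 x -7.0 12.0
0.018 1 125 y 78.5 89.9 x -6.0 13.5
```

Run:
```python
from w import *
for n in("scene",):
    I,dd,PP=pts(n); Q=(PP-o["eef_pos"])@R
    m=(dd>0)&(np.hypot(Q[...,0],Q[...,1])<.13)&(Q[...,2]<-.02)
    for z in np.arange(-.36,-.03,.02):
        k=m&(Q[...,2]>=z)&(Q[...,2]<z+.02)&(np.hypot(Q[...,0],Q[...,1])<.1)
        if k.sum()>3:
            q=Q[k]; X=PP[k][:,:2]-RAM
            r=np.hypot(q[:,0],q[:,1]); print(round(z,2),k.sum(),"x",(q[:,0].min()*1e3).round(),(q[:,0].max()*1e3).round(),"y",(q[:,1].min()*1e3).round(),(q[:,1].max()*1e3).round(),"r",(np.percentile(r,[2,50,98])*1e3).round())
```

```text
-0.36 784 x -49.0 99.0 y -61.0 93.0 r [ 6. 49. 91.]
-0.34 1280 x -66.0 98.0 y -71.0 90.0 r [16. 43. 89.]
-0.32 825 x -71.0 97.0 y -75.0 92.0 r [38. 53. 90.]
-0.3 574 x -71.0 36.0 y -74.0 93.0 r [39. 53. 74.]
-0.28 246 x -66.0 7.0 y -72.0 57.0 r [25. 46. 69.]
-0.26 444 x -43.0 7.0 y -47.0 46.0 r [21. 38. 43.]
-0.24 341 x -48.0 9.0 y -38.0 31.0 r [35. 38. 46.]
-0.22 278 x -71.0 7.0 y -39.0 69.0 r [35. 38. 48.]
-0.2 305 x -40.0 17.0 y -40.0 37.0 r [35. 38. 41.]
-0.18 209 x -42.0 11.0 y -40.0 37.0 r [31. 39. 41.]
-0.16 342 x -40.0 14.0 y -38.0 33.0 r [29. 36. 39.]
-0.14 255 x -40.0 2.0 y -39.0 30.0 r [35. 37. 40.]
-0.12 142 x -39.0 9.0 y -63.0 30.0 r [34. 37. 40.]
-0.1 481 x -22.0 14.0 y -71.0 67.0 r [12. 46. 70.]
-0.08 324 x -21.0 16.0 y -72.0 71.0 r [10. 35. 72.]
-0.06 363 x -18.0 18.0 y -75.0 74.0 r [11. 51. 75.]
-0.04 88 x -14.0 8.0 y -65.0 63.0 r [42. 50. 62.]
```

The gripper's upper body is a cylinder of about 40 mm radius, so aligned and diagonal poses at the ram axis are possible. The plan is to push the crown edge from the centre first, then seat the cuff with side pushes. First I'll probe the horn top with the fingertip.

>>> drive_tool([
  [[0.004, 0.003, 0.015, -0.002], [0.004, 0.003, 0.03, -0.002], [0.004, 0.003, 0.035, -0.002], [0.004, 0.003, 0.035, -0.002], [0.004, 0.003, 0.035, -0.002]],
])

```text
time_s: 12.73
eef_pos: [0.6094, -0.003, 0.0988]
eef_rot: [-0.0, -0.183, 0.983, 0.0]
wrist_force: [0.3, 0.7, -0.0]
opening: 1.002
grasp_force: 0.0
```

>>> drive_tool([
  [[0, 0, 0.0025, 0], [0, 0, 0.005, 0], [0, 0, 0.005, 0], [0, 0, 0.005, 0]],
])

```text
time_s: 13.07
eef_pos: [0.6097, -0.0031, 0.0972]
eef_rot: [0.0, -0.183, 0.983, -0.0]
wrist_force: [0.1, 1.1, 0.0]
opening: 1.004
grasp_force: 0.0
```

>>> drive_tool([
  [[0, 0, 0.0025, 0], [0, 0, 0.0025, 0], [0, 0, 0.0025, 0]],
])

```text
time_s: 13.32
eef_pos: [0.6097, -0.003, 0.0962]
eef_rot: [-0.0, -0.183, 0.983, -0.0]
wrist_force: [0.8, -0.7, 0.1]
opening: 1.0
grasp_force: 0.0
```

>>> drive_tool([
  [[0, 0, 0.0025, 0], [0, 0, 0.0025, 0], [0, 0, 0.0025, 0]],
])

```text
time_s: 13.57
eef_pos: [0.6099, -0.0031, 0.0956]
eef_rot: [0.0, -0.183, 0.983, -0.0]
wrist_force: [-1.4, 0.1, 3.2]
opening: 0.997
grasp_force: 1.7
```

>>> drive_tool([
  [[0, 0, 0.0025, 0], [0, 0, 0.0025, 0], [0, 0, 0.0025, 0]],
])

```text
time_s: 13.82
eef_pos: [0.61, -0.0031, 0.0955]
eef_rot: [0.0, -0.183, 0.983, -0.0]
wrist_force: [-3.4, -0.3, 9.1]
opening: 0.999
grasp_force: 5.1
```

>>> drive_tool([
  [[0, 0, -0.005, 0], [0, 0.015, -0.005, 0], [0, 0.03, -0.005, 0], [0, 0.045, -0.005, 0], [0, 0.06, -0.005, 0], [0, 0.075, -0.005, 0], [0, 0.09, -0.005, 0], [0, 0.105, -0.005, 0], [0, 0.12, -0.005, 0], [0, 0.12, -0.005, 0]],
])

```text
time_s: 14.65
eef_pos: [0.5919, 0.043, 0.0961]
eef_rot: [-0.0, -0.184, 0.983, 0.0]
wrist_force: [-0.3, -0.8, 0.6]
opening: 1.003
grasp_force: 0.0
```

```bash
python3 cuff.py; python3 -c "
from go import *
go([*press(.09),.0963],111.1); o=ctrl.get_obs(); print(-(o['eef_pos'][:2]-RAM)@F,(o['eef_pos'][:2]-RAM)@Y,o['wrist_force'])"
```

```text
wrist 8917 x -0.1638 -0.0308 y -0.0305 0.0307 zmax 0.095 crownz 0.0908206181619395 x (np.float64(-0.1638043736897494), np.float64(-0.030789421721473118)) rect ((-97.27887725830078, -0.009466171264648438), (133.0515899658203, 61.086341857910156), 0.12584500014781952)
  stone 1607 -0.06427456601468019 0.0024304080561206353 0.0988227981601932
scene 329 x -0.0748 -0.0328 y -0.0341 0.0262 zmax 0.095 crownz 0.0907330041551783 x (np.float64(-0.0748480077945588), np.float64(-0.03376002958816794)) rect ((-54.377296447753906, -3.7377758026123047), (42.12844467163086, 59.4862174987793), 1.8013883829116821)
  stone 26 -0.05515936073042706 -0.0022887786691432313 0.09849808948087231
t 14.75 pos [0.5924 0.0421 0.0963] yaw 111.1 tilt [ 0.  0. -1.] q [-0.13  0.4   1.67  0.    1.07 -2.07] 
ROW [-0.0002  0.0833 -0.0001] roll 0.0002
-0.12331626953005519 9.570766210068721e-05 [ 0.15669584 -0.05352786 -0.04962849]
```

>>> drive_tool([
  [[0, 0.015, 0, 0], [0, 0.03, 0, 0], [0, 0.045, 0, 0], [0, 0.06, 0, 0], [0, 0.075, 0, 0], [0, 0.085, 0, 0], [0, 0.09, 0, 0], [0, 0.09, 0, 0], [0, 0.09, 0, 0]],
])

```text
time_s: 15.5
eef_pos: [0.5793, 0.0756, 0.0961]
eef_rot: [-0.0, -0.183, 0.983, 0.0]
wrist_force: [-0.2, 0.3, -0.4]
opening: 1.001
grasp_force: 0.0
```

```bash
cat >> go.py <<'E'
def where():
    o=ctrl.get_obs(); X=o['eef_pos'][:2]-RAM; print("press x %.4f y %.4f"%(-(X@F),X@Y),"z",o['eef_pos'][2].round(4),"F",np.round(o['wrist_force'],1))
E
python3 - <<'E'
from cuff import *
s,_,SP=pts("scene"); rep("scene",s,SP); where()
o2=np.zeros((480,800,3),np.uint8); o2[:300,:400]=cv2.resize(im,(400,300)); o2[:,400:]=cv2.resize(s[165:285,260:360],(400,480),interpolation=2); save("c4.png",o2)
E
```

```text
scene 315 x -0.0471 0.0019 y -0.0339 0.0286 zmax 0.095 crownz 0.09052851173571025 x (np.float64(-0.047137047654716456), np.float64(0.001857063189663081)) rect ((-22.632535934448242, -2.664236068725586), (48.99465560913086, 62.508827209472656), 0.0493524894118309)
  stone 25 -0.02185576235359262 -0.0025160940429244287 0.09877360645304244
press x -0.0874 y 0.0004 z 0.0959 F [-0.2 -0.2  0.2]
```

View pics/c4.png

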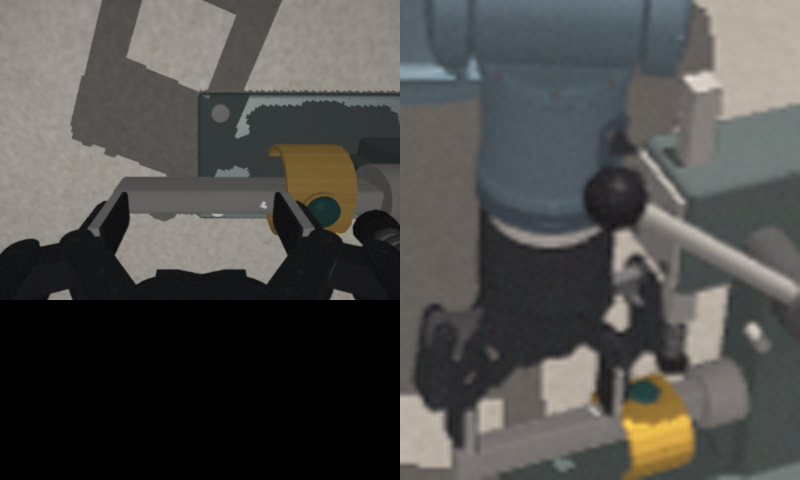

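>>> drive_tool([
  [[0, -0.04, 0, 0], [0.03, -0.04, 0, 0], [0.065, -0.04, 0, 0], [0.065, -0.04, 0.04, 0], [0.065, -0.04, 0.075, 0], [0.065, -0.04, 0.075, 0], [0.065, -0.03, 0.075, 0], [0.065, -0.02, 0.075, 0], [0.065, -0.013, 0.075, 0], [0.065, -0.007, 0.075, 0], [0.065, -0.007, 0.075, 0]],
])

```text
time_s: 16.52
eef_pos: [0.5565, 0.064, 0.0669]
eef_rot: [0.001, -0.183, 0.983, -0.0]
wrist_force: [-0.2, -0.5, 0.4]
opening: 1.0
grasp_force: 0.0
```

Run:
```python
from cuff import *
s,_,SP=pts("scene"); rep("scene",s,SP); where(); go([*press(.087),.066],111.1)
```

```text
scene 352 x -0.0378 0.0044 y -0.0340 0.0298 zmax 0.096 crownz 0.09085347927896986 x (np.float64(-0.03593159421532699), np.float64(0.004370643582363044)) rect ((-15.770339965820312, -2.115978240966797), (62.28963851928711, 41.57848358154297), 86.22997283935547)
  stone 28 -0.01713847540418759 -0.002582779627475308 0.0982575678734594
press x -0.0903 y 0.0258 z 0.0666 F [ 0.   0.6 -0.2]
t 16.62 pos [0.5565 0.0637 0.0666] yaw 111.1 tilt [ 0.001  0.    -1.   ] q [-0.1   0.38  1.77  0.    0.99 -2.04] 
ROW [-0.0645  0.0083  0.0017] roll 0.0001
```

>>> drive_tool([
  [[0, -0.035, 0, 0], [0, -0.035, -0.06, 0.03], [-0.02, -0.035, -0.085, 0.065], [-0.057, -0.035, -0.085, 0.1], [-0.057, -0.035, -0.085, 0.135], [-0.057, -0.035, -0.085, 0.167], [-0.057, -0.035, -0.04, 0.167], [-0.057, -0.035, 0, 0.167], [-0.057, -0.02, 0, 0.167], [-0.057, -0.005, 0, 0.167], [-0.057, 0.01, 0, 0.167], [-0.057, 0.02, 0, 0.167]],
])

```text
time_s: 17.62
eef_pos: [0.575, 0.0797, 0.0672]
eef_rot: [0.001, 0.078, 0.997, 0.0]
wrist_force: [0.9, -0.2, 0.8]
opening: 1.001
grasp_force: 0.2
```

>>> drive_tool([
  [[0, 0, 0, 0], [0, 0, 0, 0]],
])

```text
time_s: 17.78
eef_pos: [0.575, 0.0795, 0.067]
eef_rot: [0.001, 0.078, 0.997, -0.0]
wrist_force: [-0.0, -0.8, 0.7]
opening: 1.001
grasp_force: 0.0
```

Run:
```python
from cuff import *
s,_,SP=pts("scene"); rep("scene",s,SP); where(); go([*press(.087),.066],81.1)
```

```text
scene 227 x -0.0340 0.0108 y -0.0424 0.0229 zmax 0.105 crownz 0.09031947825273422 x (np.float64(-0.021543566447027842), np.float64(0.009978935904394817)) rect ((-7.082832336425781, -13.39144515991211), (67.60936737060547, 40.93860626220703), 74.38850402832031)
  stone 6 -0.018435436973830405 0.001324472774225604 0.09750374274003852
press x -0.0825 y 0.0030 z 0.0667 F [ 1.1  0.  -0.8]
t 17.88 pos [0.5749 0.0791 0.0667] yaw 81.1 tilt [ 0.001 -0.    -1.   ] q [-0.07  0.42  1.71 -0.    1.01 -1.48] 
ROW [-0.0122 -0.0058  0.0019] roll -0.0002
```

```bash
cat > v.py <<'E'
from cuff import *
import sys
s,_,SP=pts("scene"); rep("scene",s,SP); rep("wrist",im,P); where()
o2=np.zeros((480,800,3),np.uint8); o2[:300,:400]=cv2.resize(im,(400,300)); o2[:,400:]=cv2.resize(s[165:285,260:360],(400,480),interpolation=2); save(sys.argv[1],o2)
E
python3 v.py c5.png
```

```text
scene 224 x -0.0370 0.0120 y -0.0423 0.0205 zmax 0.103 crownz 0.09014605573435285 x (np.float64(-0.0260166262300822), np.float64(0.00916606384040773)) rect ((-7.808152198791504, -15.112899780273438), (63.855262756347656, 43.64597702026367), 70.6080093383789)
  stone 5 -0.018504100075137794 0.0016607271720285055 0.09821120252652689
wrist 19023 x -0.1132 0.0110 y -0.0299 0.0340 zmax 0.095 crownz 0.0910759037019267 x (np.float64(-0.031331872440442415), np.float64(0.011038487736700173)) rect ((-51.15644073486328, 1.9326000213623047), (63.44281768798828, 124.442138671875), 89.702880859375)
  stone 3641 -0.01962394232392021 0.003962283945025723 0.0985229009882809
press x -0.0827 y 0.0032 z 0.0665 F [-0.4 -0.   1.2]
```

View pics/c5.png

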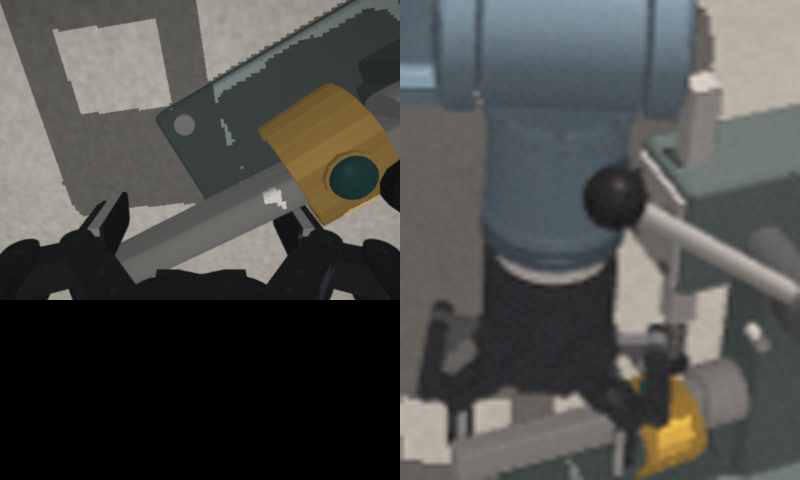

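The wrist view shows the cuff almost square to the horn, with its front crown edge running (260,130)–(325,225) at about -30 mm. I'll keep alternating and have a script convert the waypoints to rows.

```bash
cat > wp.py <<'E'
from go import *
def wp(L):  # list of (x ahead-neg press x mm, y mm, z m, yaw)
    o=ctrl.get_obs(); R=Ro.from_quat(np.roll(np.array(o["eef_rot"]),-1)).as_matrix(); cur=np.degrees(np.arctan2(R[1,1],R[0,1]))
    for x,y,z,w in L:
        p=np.array([*press(-x/1e3,y/1e3),z]); d=R.T@(p-o["eef_pos"])/.4
        print((x,y,z,w),d.round(4),round(-((w-cur+180)%360-180)/180,3))
E
python3 -c "
from wp import *
wp([(-98,3,.0665,81.1),(-98,3,.1,81.1),(-98,26,.1,111.1),(-98,26,.0665,111.1),(-79,26,.0665,111.1)])"
```

```text
(-98, 3, 0.0665, 81.1) [-0.0197 -0.0329 -0.0001] -0.0
(-98, 3, 0.1, 81.1) [-0.0197 -0.0329 -0.0838] -0.0
(-98, 26, 0.1, 111.1) [ 0.03   -0.0617 -0.0838] -0.167
(-98, 26, 0.0665, 111.1) [ 0.03   -0.0617 -0.0001] -0.167
(-79, 26, 0.0665, 111.1) [ 0.0539 -0.0206 -0.0001] -0.167
```

>>> drive_tool([
  [[-0.02, -0.033, 0, 0], [-0.02, -0.033, -0.05, -0.03], [-0.01, -0.04, -0.084, -0.065], [0.01, -0.05, -0.084, -0.1], [0.03, -0.062, -0.084, -0.135], [0.03, -0.062, -0.084, -0.167], [0.03, -0.062, -0.04, -0.167], [0.03, -0.062, 0, -0.167], [0.038, -0.048, 0, -0.167], [0.046, -0.034, 0, -0.167], [0.054, -0.021, 0, -0.167], [0.054, -0.021, 0, -0.167]],
])

```text
time_s: 18.98
eef_pos: [0.552, 0.0751, 0.067]
eef_rot: [0.0, -0.184, 0.983, 0.0]
wrist_force: [0.3, 0.4, 0.6]
opening: 1.001
grasp_force: 0.0
```

Run:
```python
from cuff import *
from wp import wp
s,_,SP=pts("scene"); rep("scene",s,SP); rep("wrist",im,P); where()
wp([(-98,26,.0665,111.1),(-98,26,.1,111.1),(-98,3,.1,81.1),(-98,3,.0665,81.1),(-76,3,.0665,81.1)])
```

```text
scene 346 x -0.0280 0.0159 y -0.0342 0.0294 zmax 0.095 crownz 0.09093473157326397 x (np.float64(-0.026788478656852882), np.float64(0.015852462853693502)) rect ((-5.448278427124023, -2.955242156982422), (63.57585144042969, 41.92363739013672), 86.8738784790039)
  stone 27 -0.006489248325140425 -0.0055258498773064334 0.09871980160788797
wrist 4917 x -0.0247 0.0212 y -0.0078 0.0388 zmax 0.095 crownz 0.08754102694288207 x (np.float64(-0.020930224762271212), np.float64(0.0026052652482019267)) rect ((1.5129976272583008, 20.672317504882812), (41.16558074951172, 48.21464157104492), 15.523977279663086)
  stone 834 -0.04785683805508913 0.02020904480027332 0.1001685616983656
press x -0.0787 y 0.0255 z 0.0672 F [0.7 0.2 0.1]
(-98, 26, 0.0665, 111.1) [ 0.0011 -0.0481  0.0017] 0.0
(-98, 26, 0.1, 111.1) [ 0.001  -0.0482 -0.0821] 0.0
(-98, 3, 0.1, 81.1) [-0.0565 -0.0482 -0.082 ] 0.167
(-98, 3, 0.0665, 81.1) [-0.0564 -0.0482  0.0018] 0.167
(-76, 3, 0.0665, 81.1) [-0.0564  0.0068  0.0017] 0.167
```

>>> drive_tool([
  [[0, -0.048, 0, 0], [0, -0.048, -0.05, 0.03], [-0.02, -0.048, -0.083, 0.065], [-0.04, -0.048, -0.083, 0.1], [-0.057, -0.048, -0.083, 0.135], [-0.057, -0.048, -0.083, 0.167], [-0.057, -0.048, -0.04, 0.167], [-0.057, -0.048, 0.001, 0.167], [-0.057, -0.03, 0.001, 0.167], [-0.057, -0.015, 0.001, 0.167], [-0.057, 0, 0.001, 0.167], [-0.057, 0.006, 0.001, 0.167]],
])

```text
time_s: 20.08
eef_pos: [0.5728, 0.0857, 0.067]
eef_rot: [0.001, 0.078, 0.997, 0.0]
wrist_force: [0.4, -0.3, -0.5]
opening: 1.0
grasp_force: 0.4
```

>>> drive_tool([
  [[0.001, 0.002, 0, 0], [0.001, 0.002, 0, 0], [0.001, 0.002, 0, 0]],
])

```text
time_s: 20.33
eef_pos: [0.5724, 0.0855, 0.0664]
eef_rot: [0.0, 0.078, 0.997, -0.0]
wrist_force: [0.7, -0.1, 0.6]
opening: 0.998
grasp_force: 0.0
```

Run:
```python
from cuff import *
from wp import wp
s,_,SP=pts("scene"); rep("scene",s,SP); rep("wrist",im,P); where()
wp([(-98,3,.0665,81.1),(-98,3,.1,81.1),(-98,26,.1,111.1),(-98,26,.0665,111.1),(-76,26,.0665,111.1)])
```

```text
scene 252 x -0.0275 0.0165 y -0.0431 0.0196 zmax 0.105 crownz 0.09105728662416966 x (np.float64(-0.02295540261433165), np.float64(0.01648643452816471)) rect ((-1.9601669311523438, -15.004615783691406), (64.2021484375, 40.54149627685547), 76.17684173583984)
wrist 18718 x -0.0236 0.0208 y -0.0290 0.0309 zmax 0.095 crownz 0.0912438011263082 x (np.float64(-0.02358186530395549), np.float64(0.020185504614024168)) rect ((-1.8945999145507812, 0.21401596069335938), (60.203697204589844, 42.56899642944336), 86.71408081054688)
  stone 2613 -0.014145693393184727 0.003322383513095879 0.09851751773982037
press x -0.0758 y 0.0033 z 0.066 F [0.7 0.  0.3]
(-98, 3, 0.0665, 81.1) [-0.0285 -0.0476 -0.0011] -0.0
(-98, 3, 0.1, 81.1) [-0.0285 -0.0476 -0.0849] -0.0
(-98, 26, 0.1, 111.1) [ 0.0212 -0.0765 -0.0849] -0.167
(-98, 26, 0.0665, 111.1) [ 0.0212 -0.0765 -0.0011] -0.167
(-76, 26, 0.0665, 111.1) [ 0.0488 -0.0289 -0.0011] -0.167
```

>>> drive_tool([
  [[-0.028, -0.047, 0, 0], [-0.028, -0.047, -0.05, -0.03], [-0.01, -0.06, -0.085, -0.065], [0.01, -0.07, -0.085, -0.1], [0.021, -0.076, -0.085, -0.135], [0.021, -0.076, -0.085, -0.167], [0.021, -0.076, -0.04, -0.167], [0.021, -0.076, 0, -0.167], [0.035, -0.053, 0, -0.167], [0.044, -0.037, 0, -0.167], [0.049, -0.029, 0, -0.167], [0.049, -0.029, 0, -0.167]],
])

```text
time_s: 21.43
eef_pos: [0.5516, 0.0767, 0.0669]
eef_rot: [0.001, -0.184, 0.983, -0.001]
wrist_force: [0.2, -5.6, -1.3]
opening: 1.0
grasp_force: 2.7
```

>>> drive_tool([
  [[0, 0.0025, 0, 0], [0, 0.0025, 0, 0], [0, 0.0025, 0, 0]],
])

```text
time_s: 21.68
eef_pos: [0.5517, 0.0768, 0.0672]
eef_rot: [0.001, -0.184, 0.983, -0.002]
wrist_force: [1.1, -8.4, -2.8]
opening: 0.999
grasp_force: 4.1
```

Run:
```python
from cuff import *
from wp import wp
s,_,SP=pts("scene"); rep("scene",s,SP); where()
wp([(-98,26,.0665,111.1),(-98,26,.1,111.1),(-98,3,.1,81.1),(-98,3,.0665,81.1),(-74.5,3,.0665,81.1)])
```

```text
scene 337 x -0.0244 0.0183 y -0.0356 0.0253 zmax 0.097 crownz 0.09175329840634056 x (np.float64(-0.02212958402719729), np.float64(0.018266819778821313)) rect ((-2.094310760498047, -5.074148178100586), (59.556583404541016, 41.95722198486328), 86.97102355957031)
  stone 25 -0.003186479203239969 -0.004935109761887497 0.0996638588385915
press x -0.0764 y 0.0256 z 0.0672 F [ 1.1 -8.3 -1.5]
(-98, 26, 0.0665, 111.1) [ 0.0011 -0.054   0.0019] 0.0
(-98, 26, 0.1, 111.1) [ 0.001  -0.0543 -0.0819] 0.0
(-98, 3, 0.1, 81.1) [-0.0565 -0.0544 -0.0818] 0.167
(-98, 3, 0.0665, 81.1) [-0.0564 -0.054   0.002 ] 0.167
(-74.5, 3, 0.0665, 81.1) [-0.0564  0.0047  0.0018] 0.167
```

The left push now meets 8 N, so that side is against the shoulder. Next is the right side.

>>> drive_tool([
  [[0, -0.054, 0, 0], [0, -0.054, -0.05, 0.03], [-0.02, -0.054, -0.083, 0.065], [-0.04, -0.054, -0.083, 0.1], [-0.057, -0.054, -0.083, 0.135], [-0.057, -0.054, -0.083, 0.167], [-0.057, -0.054, -0.04, 0.167], [-0.057, -0.054, 0.001, 0.167], [-0.057, -0.03, 0.001, 0.167], [-0.057, -0.015, 0.001, 0.167], [-0.057, 0, 0.001, 0.167], [-0.057, 0.003, 0.001, 0.167]],
])

```text
time_s: 22.78
eef_pos: [0.5718, 0.0887, 0.0668]
eef_rot: [0.001, 0.077, 0.997, 0.0]
wrist_force: [0.7, -0.9, -0.3]
opening: 0.998
grasp_force: 0.7
```

>>> drive_tool([
  [[0.0012, 0.002, 0, 0], [0.0012, 0.002, 0, 0], [0.0012, 0.002, 0, 0]],
])

```text
time_s: 23.03
eef_pos: [0.5715, 0.0882, 0.066]
eef_rot: [0.001, 0.078, 0.997, 0.0]
wrist_force: [0.1, 0.7, -0.5]
opening: 1.004
grasp_force: 0.0
```

>>> drive_tool([
  [[0.0012, 0.002, 0, 0], [0.0012, 0.002, 0, 0], [0.0012, 0.002, 0, 0]],
])

```text
time_s: 23.28
eef_pos: [0.5711, 0.0887, 0.0656]
eef_rot: [0.0, 0.078, 0.997, -0.0]
wrist_force: [0.8, -1.2, 1.3]
opening: 1.005
grasp_force: 1.0
```

```bash
python3 v.py c6.png
```

```text
scene 238 x -0.0271 0.0190 y -0.0450 0.0170 zmax 0.103 crownz 0.09084498319631794 x (np.float64(-0.027079344085291408), np.float64(0.018855610949613362)) rect ((0.5292778015136719, -16.99585723876953), (63.74256134033203, 42.57907485961914), 69.03208923339844)
wrist 18997 x -0.0199 0.0215 y -0.0299 0.0300 zmax 0.095 crownz 0.09141196072497265 x (np.float64(-0.019878781797204915), np.float64(0.021507039289635127)) rect ((0.8140964508056641, 0.079925537109375), (59.8895149230957, 41.38553237915039), 89.99894714355469)
  stone 2255 -0.01485580533279885 0.00392954581155908 0.0986833097637126
press x -0.0722 y 0.0032 z 0.0655 F [ 1.4 -1.7  1.3]
```

>>> drive_tool([
  [[0.0012, 0.002, 0, 0], [0.0012, 0.002, 0, 0], [0.0012, 0.002, 0, 0]],
])

```text
time_s: 23.63
eef_pos: [0.5711, 0.0891, 0.0657]
eef_rot: [0.001, 0.078, 0.997, -0.0]
wrist_force: [2.8, -3.9, 0.7]
opening: 0.997
grasp_force: 2.7
```

>>> drive_tool([
  [[0.0012, 0.002, 0, 0], [0.0012, 0.002, 0, 0], [0.0012, 0.002, 0, 0]],
])

```text
time_s: 23.88
eef_pos: [0.5712, 0.0895, 0.0658]
eef_rot: [0.001, 0.078, 0.997, -0.001]
wrist_force: [4.3, -6.2, -0.5]
opening: 1.002
grasp_force: 3.8
```

Run:
```python
from cuff import *
from wp import wp
rep("wrist",im,P); where()
wp([(-98,3,.0665,81.1),(-98,3,.1,81.1),(-98,26,.1,111.1),(-98,26,.0665,111.1),(-76.5,26,.0665,111.1)])
```

```text
wrist 18913 x -0.0196 0.0397 y -0.0301 0.0302 zmax 0.095 crownz 0.09142602048083846 x (np.float64(-0.01947574497201808), np.float64(0.021184245336700606)) rect ((10.179367065429688, 0.17897605895996094), (59.28465270996094, 59.72900390625), 0.7883583307266235)
  stone 2191 -0.01475902174460992 0.0035870883457269753 0.09877278720283247
press x -0.0715 y 0.0028 z 0.0658 F [ 3.4 -5.9 -0.4]
(-98, 3, 0.0665, 81.1) [-0.0327 -0.0575 -0.0015] -0.001
(-98, 3, 0.1, 81.1) [-0.0329 -0.0576 -0.0853] -0.001
(-98, 26, 0.1, 111.1) [ 0.0168 -0.0865 -0.0854] -0.167
(-98, 26, 0.0665, 111.1) [ 0.017  -0.0864 -0.0016] -0.167
(-76.5, 26, 0.0665, 111.1) [ 0.044  -0.0399 -0.0018] -0.167
```

>>> drive_tool([
  [[-0.033, -0.057, 0, 0], [-0.033, -0.057, -0.05, -0.03], [-0.01, -0.07, -0.085, -0.065], [0.01, -0.08, -0.085, -0.1], [0.017, -0.086, -0.085, -0.135], [0.017, -0.086, -0.085, -0.167], [0.017, -0.086, -0.04, -0.167], [0.017, -0.086, 0, -0.167], [0.03, -0.063, 0, -0.167], [0.039, -0.048, 0, -0.167], [0.044, -0.04, 0, -0.167], [0.045, -0.038, 0, -0.167]],
])

```text
time_s: 24.93
eef_pos: [0.5496, 0.0763, 0.0657]
eef_rot: [-0.001, -0.185, 0.983, -0.003]
wrist_force: [0.1, -19.9, -4.8]
opening: 0.998
grasp_force: 9.3
```

>>> drive_tool([
  [[0, 0.0025, 0, 0], [0, 0.0025, 0, 0], [0, 0.0025, 0, 0]],
])

```text
time_s: 25.18
eef_pos: [0.5496, 0.0762, 0.0659]
eef_rot: [-0.001, -0.184, 0.983, -0.003]
wrist_force: [-0.4, -19.6, -4.2]
opening: 0.999
grasp_force: 9.0
```

Run:
```python
from cuff import *
from wp import wp
s,_,SP=pts("scene"); rep("scene",s,SP); where()
wp([(-110,26,.0665,111.1),(-110,26,.1,111.1)])
```

```text
scene 335 x -0.0228 0.0185 y -0.0345 0.0266 zmax 0.095 crownz 0.09122141215821203 x (np.float64(-0.022450294706870728), np.float64(0.018056869765319547)) rect ((-1.8836040496826172, -4.104560852050781), (61.15747833251953, 41.1251335144043), 89.2546157836914)
  stone 27 -0.002942076539462007 -0.004555122470619087 0.09888283873468307
press x -0.0761 y 0.0278 z 0.0659 F [ -0.9 -19.   -4.7]
(-110, 26, 0.0665, 111.1) [-0.0044 -0.0847 -0.0011] 0.001
(-110, 26, 0.1, 111.1) [-0.0042 -0.0852 -0.0849] 0.001
```

The cuff is seated firmly against the shoulder, square to within 1°. I'll back off, rise and close the jaw for the lever.

>>> drive_tool([
  [[0, -0.03, 0, 0], [0, -0.084, 0, 0], [0, -0.084, -0.08, 0], [0, -0.084, -0.16, 0], [0, -0.084, -0.25, 0], [0, -0.084, -0.34, 0], [0, -0.084, -0.43, 0], [0, -0.084, -0.52, 0], [0, -0.084, -0.61, 0], [0, -0.084, -0.7, 0], [0, -0.084, -0.79, 0], [0, -0.084, -0.83, 0]],
])

```text
time_s: 26.28
eef_pos: [0.5624, 0.049, 0.4047]
eef_rot: [0.004, -0.184, 0.983, -0.001]
wrist_force: [0.0, -0.4, 1.4]
opening: 1.004
grasp_force: 0.0
```

>>> drive_tool([
  [[0, 0, 0, 0], [0, 0, 0, 0], [0, 0, 0, 0]],
], jaw=1)

```text
time_s: 26.53
eef_pos: [0.561, 0.0487, 0.3967]
eef_rot: [-0.001, -0.183, 0.983, 0.0]
wrist_force: [0.1, -0.0, 0.0]
opening: 0.605
grasp_force: 0.0
```

```bash
python3 v.py c7.png
python3 - <<'E'
from wp import *
I,d,P=pts("scene"); X=P[...,:2]-RAM; x=-(X@F); y=X@Y
m=(I.max(-1)<60)&(abs(x+.09)<.025)&(abs(y+.085)<.025)&(P[...,2]>.295)&(P[...,2]<.34)&(d>0)
q=np.stack([x[m],y[m],P[m][:,2]],-1); A=np.c_[2*q,np.ones(len(q))]; c=np.linalg.lstsq(A,(q**2).sum(1),rcond=None)[0]; print("ball",m.sum(),c[:3],q.mean(0),q.max(0))
wp([(-92,-82,.385,111.1)])
E
```

```text
scene 338 x -0.0220 0.0191 y -0.0342 0.0279 zmax 0.096 crownz 0.09089074331766377 x (np.float64(-0.02196827861971125), np.float64(0.018728211965453986)) rect ((-1.3547515869140625, -3.1477909088134766), (61.90761184692383, 41.13425827026367), 89.51344299316406)
  stone 26 -0.003208733154592633 -0.00478604079696201 0.09891076228743174
wrist 1127 x -0.0192 0.0216 y -0.0303 0.0296 zmax 0.095 crownz 0.09083747846541507 x (np.float64(-0.01912587051734635), np.float64(0.020479037985055223)) rect ((1.2022380828857422, -0.43526268005371094), (60.034427642822266, 40.479583740234375), 89.55963897705078)
  stone 35 0.004617930005744584 0.002919840183459787 0.09883386585121706
press x -0.1061 y 0.0272 z 0.3957 F [ 0.4  0.7 -0.3]
ball 177 [-0.09170707 -0.08236871  0.31905039] [-0.09532599 -0.08840267  0.32407661] [-0.07976383 -0.07155806  0.33438652]
(-92, -82, 0.385, 111.1) [-0.2729  0.0356  0.026 ] 0.0
```

View pics/c7.png

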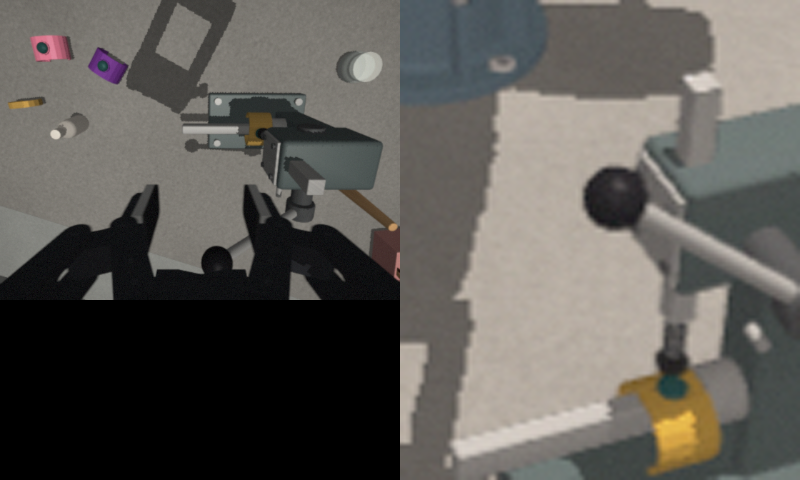

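The scene crop shows the cuff against the collar with the stone (672,388) right under the foot (672,362), and the lever still at rest. Next is the ball at press (-91,-82), z 0.319.

>>> drive_tool([
  [[-0.05, 0.005, 0, 0], [-0.12, 0.01, 0, 0], [-0.19, 0.02, 0, 0], [-0.25, 0.03, 0.01, 0], [-0.273, 0.036, 0.026, 0], [-0.273, 0.036, 0.026, 0], [-0.273, 0.036, 0.026, 0], [-0.273, 0.036, 0.026, 0]],
])

```text
time_s: 27.35
eef_pos: [0.6574, 0.1004, 0.3867]
eef_rot: [-0.001, -0.183, 0.983, -0.0]
wrist_force: [-0.6, -0.5, -0.2]
opening: 0.007
grasp_force: 0.0
```

Run:
```python
from wp import *
where()
L=[]
for f in (40,36,32,28,24,20,16,12,8,4,1,0):
    a=np.radians(f); L.append((33-160*np.cos(a),-82,.215+.16*np.sin(a)+.035,111.1))
wp([tuple(np.round(l,4)) for l in L])
```

```text
press x -0.0925 y -0.0816 z 0.3867 F [-0.6 -0.5 -0.2]
(np.float64(-89.5671), np.float64(-82.0), np.float64(0.3528), np.float64(111.1)) [-0.0011  0.0073  0.0846] -0.0
(np.float64(-96.4427), np.float64(-82.0), np.float64(0.344), np.float64(111.1)) [-0.0012 -0.0099  0.1066] -0.0
(np.float64(-102.6877), np.float64(-82.0), np.float64(0.3348), np.float64(111.1)) [-0.0012 -0.0255  0.1296] -0.0
(np.float64(-108.2716), np.float64(-82.0), np.float64(0.3251), np.float64(111.1)) [-0.0013 -0.0395  0.1539] -0.0
(np.float64(-113.1673), np.float64(-82.0), np.float64(0.3151), np.float64(111.1)) [-0.0013 -0.0517  0.1789] -0.0
(np.float64(-117.3508), np.float64(-82.0), np.float64(0.3047), np.float64(111.1)) [-0.0014 -0.0622  0.2049] -0.0
(np.float64(-120.8019), np.float64(-82.0), np.float64(0.2941), np.float64(111.1)) [-0.0014 -0.0708  0.2314] -0.0
(np.float64(-123.5036), np.float64(-82.0), np.float64(0.2833), np.float64(111.1)) [-0.0014 -0.0776  0.2584] -0.0
(np.float64(-125.4429), np.float64(-82.0), np.float64(0.2723), np.float64(111.1)) [-0.0015 -0.0825  0.2859] -0.0
(np.float64(-126.6102), np.float64(-82.0), np.float64(0.2612), np.float64(111.1)) [-0.0015 -0.0854  0.3136] -0.0
(np.float64(-126.9756), np.float64(-82.0), np.float64(0.2528), np.float64(111.1)) [-0.0016 -0.0863  0.3346] -0.0
(np.float64(-127.0), np.float64(-82.0), np.float64(0.25), np.float64(111.1)) [-0.0016 -0.0864  0.3416] -0.0
```

>>> drive_tool([
  [[-0.001, 0.007, 0.05, 0], [-0.001, 0.007, 0.075, 0], [-0.001, 0.007, 0.085, 0], [-0.001, -0.001, 0.095, 0], [-0.001, -0.01, 0.107, 0], [-0.001, -0.018, 0.118, 0], [-0.001, -0.025, 0.13, 0], [-0.001, -0.032, 0.141, 0], [-0.001, -0.039, 0.154, 0], [-0.001, -0.046, 0.166, 0], [-0.001, -0.052, 0.179, 0], [-0.001, -0.057, 0.192, 0]],
])

```text
time_s: 28.35
eef_pos: [0.6682, 0.0778, 0.3114]
eef_rot: [0.002, -0.182, 0.983, -0.001]
wrist_force: [1.3, -4.5, 6.6]
opening: 0.003
grasp_force: 2.7
```

```bash
cat > ball.py <<'E'
from wp import *
where()
I,d,P=pts("scene"); X=P[...,:2]-RAM; x=-(X@F); y=X@Y
m=(I.max(-1)<60)&(x<-.075)&(x>-.15)&(abs(y+.085)<.02)&(P[...,2]>.19)&(P[...,2]<.34)&(d>0)
q=np.stack([x[m],y[m],P[m][:,2]],-1)
q=q[q[:,2]<np.percentile(q[:,2],1)+.022]; A=np.c_[2*q,np.ones(len(q))]; c=np.linalg.lstsq(A,(q**2).sum(1),rcond=None)[0]; print("ball",len(q),c[:3],"minz",q[:,2].min(),"r",np.sqrt(c[3]+(c[:3]**2).sum()))
wp([(round(33-160*np.cos(np.radians(f)),2),-82,round(.25+.16*np.sin(np.radians(f)),4),111.1) for f in (18,12,6,0)])
save("b.png",np.hstack([cv2.resize(I[165:285,260:360],(400,480),interpolation=2)]))
E
python3 ball.py
```

```text
press x -0.1174 y -0.0835 z 0.3114 F [ 1.3 -4.5  6.6]
ball 127 [-0.11710426 -0.08266056  0.27814847] minz 0.2703469327557591 r 0.013557274848039706
(np.float64(-119.17), -82, np.float64(0.2994), 111.1) [ 0.0033 -0.0039  0.0265] -0.001
(np.float64(-123.5), -82, np.float64(0.2833), 111.1) [ 0.0034 -0.0147  0.0668] -0.001
(np.float64(-126.12), -82, np.float64(0.2667), 111.1) [ 0.0034 -0.0211  0.1083] -0.001
(np.float64(-127.0), -82, np.float64(0.25), 111.1) [ 0.0035 -0.0232  0.1501] -0.001
```

>>> drive_tool([
  [[0, -0.005, 0.013, 0], [0, -0.009, 0.026, 0], [0, -0.013, 0.039, 0], [0, -0.017, 0.053, 0], [0, -0.02, 0.067, 0], [0, -0.023, 0.08, 0], [0, -0.025, 0.094, 0], [0, -0.027, 0.108, 0], [0, -0.028, 0.122, 0], [0, -0.029, 0.136, 0], [0, -0.029, 0.144, 0], [0, -0.029, 0.148, 0]],
])

```text
time_s: 29.4
eef_pos: [0.6725, 0.0674, 0.2519]
eef_rot: [0.002, -0.183, 0.983, -0.001]
wrist_force: [1.4, -4.7, 5.7]
opening: -0.006
grasp_force: 3.1
```

>>> drive_tool([
  [[0, 0, 0, 0], [0, 0, 0, 0], [0, 0, 0, 0], [0, 0, 0, 0]],
])

```text
time_s: 29.73
eef_pos: [0.6725, 0.0675, 0.2525]
eef_rot: [0.002, -0.183, 0.983, -0.001]
wrist_force: [-0.1, -4.3, 5.7]
opening: 0.005
grasp_force: 3.1
```

```bash
python3 ball.py
python3 - <<'E'
from cuff import *
s,_,SP=pts("scene"); rep("scene",s,SP)
E
```

```text
press x -0.1286 y -0.0838 z 0.2525 F [-0.1 -4.3  5.7]
ball 118 [-0.12953814 -0.08273908  0.21974017] minz 0.2130459831670499 r 0.013315019330378564
(np.float64(-119.17), -82, np.float64(0.2994), 111.1) [ 0.0041  0.0232 -0.1173] -0.0
(np.float64(-123.5), -82, np.float64(0.2833), 111.1) [ 0.0042  0.0125 -0.077 ] -0.0
(np.float64(-126.12), -82, np.float64(0.2667), 111.1) [ 0.0043  0.006  -0.0355] -0.0
(np.float64(-127.0), -82, np.float64(0.25), 111.1) [0.0045 0.004  0.0063] -0.0
scene 337 x -0.0223 0.0181 y -0.0347 0.0290 zmax 0.101 crownz 0.09078175326434759 x (np.float64(-0.021291238759585298), np.float64(0.01757235059209119)) rect ((-1.7151298522949219, -3.0729942321777344), (63.388885498046875, 40.32940673828125), 88.82113647460938)
  stone 12 -0.004088033174617526 -0.008594187426272722 0.09865321474042588
```

View pics/b.png

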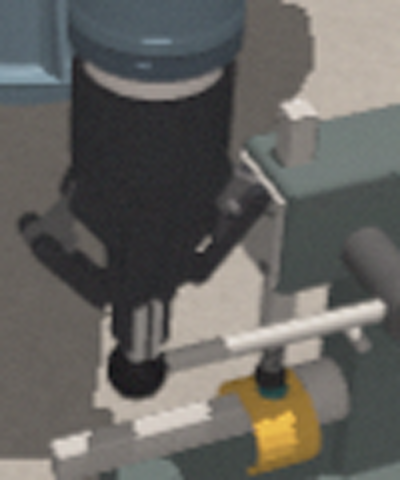

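The ball (138,372) sits under the closed fingertips, 2–3 mm above pivot height, so the lever is within 1° of level. The foot (270,380) is on the stone, and the reading has held steady.

```bash
python3 -c "
from bench import ctrl
print(ctrl.hand_in())"
```

```text
the job is handed in; nothing more can be done
None
```

The job is handed in at about 30 s of the 72 s allowed: the brass cuff is on the horn against the shoulder with its stone under the press foot, and the arm is holding the lever within about 1° of level.

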